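# Clear the delay unit and reset its click dial

## Task

Clear all the little aluminium boxes off the delay unit and set them side by side on the floor of the grey tray, then push the steel guard bar by its free end well clear of the dial. Turn the dial anticlockwise (seen from above) all the way to its stop, then back clockwise exactly four clicks, and finally swing the guard bar fully back over the dial to its stop. Leave the other things on the bench alone.

Things in the scene. Friction and masses are not known exactly. Their poses are not given: they have to be found in the camera images.
- box1: one of 2 to 4 like aluminium inline boxes: body 46 (its x) by 34 (y) by 36 mm (z), a round brass socket 12 mm across and 9 mm long in the middle of each x end, so 64 mm long in all; about 110 g. Origin at its centre, 18 mm above what it stands on. Starts standing on the unit's panel, left of the closed guard bar
- box2: one of 2 to 4 like aluminium inline boxes: body 46 (its x) by 34 (y) by 36 mm (z), a round brass socket 12 mm across and 9 mm long in the middle of each x end, so 64 mm long in all; about 110 g. Origin at its centre, 18 mm above what it stands on. Starts standing on the unit's panel, left of the closed guard bar
- box3: one of 2 to 4 like aluminium inline boxes: body 46 (its x) by 34 (y) by 36 mm (z), a round brass socket 12 mm across and 9 mm long in the middle of each x end, so 64 mm long in all; about 110 g. Origin at its centre, 18 mm above what it stands on. Starts standing on the unit's panel, left of the closed guard bar
- box4: one of 2 to 4 like aluminium inline boxes: body 46 (its x) by 34 (y) by 36 mm (z), a round brass socket 12 mm across and 9 mm long in the middle of each x end, so 64 mm long in all; about 110 g. Origin at its centre, 18 mm above what it stands on. Starts standing on the unit's panel, left of the closed guard bar
- tray: open grey plastic tray, fixed to the bench: 186 (its x) by 200 (y) by 40 mm high, walls and floor 5 mm thick; origin at the centre of its underside, z up. May stand left or right of the unit
- unit: delay unit, a low instrument fixed to the bench: 240 (its x, away from the robot) by 300 (y) by 60 mm high, black control panel facing up; origin at the centre of its underside. An 8 mm high lip along the panel's front and left (+y) edges, 12 mm high sockets along the back. In this frame: bar pivot x 85, y -30 mm; dial axis x -22, y -103; bar's stop post (36 mm high) x 63, y -73
- dial_grip (a point): point on the dial's vertical axis, 14 mm above the panel, half way up its grip. The dial: a round skirt 44 mm across, 5 mm high, and on it an upright grip bar 40 mm long, 14 mm wide, 18 mm high (top 23 mm above the panel). This frame turns with the dial: x lies along the grip bar, towards its white pointer line
- dial (a joint): angle in rad, growing clockwise seen from above; 0 at the anticlockwise stop, where the pointer lies along the unit's +x at the one long mark. 12 spring clicks 30 degrees (0.5236 rad) apart, from 0 to 5.76 (other stop), a white tick at each; let go, it springs to the nearest. Clicking over takes about 0.07 N m. Starts 5 to 9 clicks from the anticlockwise stop
- guard (a joint): angle of the guard bar in rad: 0 = closed, over the dial, at its stop; grows clockwise seen from above as the free end swings left (+y of the unit) across the panel, up to 1.75 (other stop). Stiff hinge, stays where left; 1 to 2 N near the free end moves it. Starts closed, within 0.1
- guard_pivot (a point): on the guard bar's vertical hinge axis, at half its thickness, 92 mm above the bench. The bar: a perforated steel strip 34 mm wide, 8 mm thick, underside 28 mm above the panel (88 mm above the bench), so it passes over the dial but strikes the boxes; the bolt head at the pivot reaches 103 mm above the bench
- guard_tip (a point): centre of the guard bar's free end, 200 mm from the pivot, at half the bar's thickness; when closed the dial lies under the bar 130 mm from the pivot
- tin: bystander: small round steel tin, 36 mm across, 20 mm high, on the unit's panel in the far right corner; origin at the centre of its underside
- mug: bystander: white mug, 76 mm across, 90 mm high, at the back of the bench; origin under its centre
- carton: bystander: cardboard carton 90 by 130 by 70 mm high, at the back; origin under its centre
- spanner: bystander: steel spanner lying at the back, about 160 mm long; origin under its middle
- can: bystander: aluminium can 56 mm across, 160 mm high, far right; origin under its centre
- driver: bystander: screwdriver lying far left, about 200 mm long; origin under its middle
- tape: bystander: black roll of tape 90 mm across, 19 mm high, far right; origin under its centre

How it is judged:
On the way, in this order (a step that is already met when the one before it is completed fails the run):
1. all boxes are in the tray, on its floor (x of box1 in the frame of tray between -0.088 and 0.088 m and y of box1 in the frame of tray between -0.095 and 0.095 m and z of each of box1, box2, box3, box4 in the frame of tray below 0.04 m and x of box2 in the frame of tray between -0.088 and 0.088 m and y of box2 in the frame of tray between -0.095 and 0.095 m and x of box3 in the frame of tray between -0.088 and 0.088 m and y of box3 in the frame of tray between -0.095 and 0.095 m and x of box4 in the frame of tray between -0.088 and 0.088 m and y of box4 in the frame of tray between -0.095 and 0.095 m and linear speed of each of box1, box2, box3, box4 below 0.05 m/s), for 0.2 s.
2. the guard bar has been swung at least 0.5 rad away from over the dial (value of joint guard above 0.5 rad), for 0.2 s.
3. the dial is at its anticlockwise stop (within 0.15 rad) (value of joint dial below 0.15 rad), for 0.1 s.
4. the dial is four clicks back from the stop (within 0.2 rad) and let go (value of joint dial between 1.89 and 2.3 rad and contact force between the fingers and dial below 0.1 N), for 0.3 s.
5. the guard bar is back over the dial at its stop (within 0.15 rad) (value of joint guard below 0.15 rad), for 0.2 s.
At the end, for the whole second after the job is handed in: Every box lies at rest on the tray's floor (its centre inside the walls and less than 40 mm above the tray's underside, so not stacked), the dial stands four clicks (2.094 rad, within 0.2) from its anticlockwise stop, and the guard bar is closed over the dial within 0.15 rad (x of box1 in the frame of tray between -0.088 and 0.088 m and y of box1 in the frame of tray between -0.095 and 0.095 m and z of each of box1, box2, box3, box4 in the frame of tray below 0.04 m and x of box2 in the frame of tray between -0.088 and 0.088 m and y of box2 in the frame of tray between -0.095 and 0.095 m and x of box3 in the frame of tray between -0.088 and 0.088 m and y of box3 in the frame of tray between -0.095 and 0.095 m and x of box4 in the frame of tray between -0.088 and 0.088 m and y of box4 in the frame of tray between -0.095 and 0.095 m and value of joint dial between 1.89 and 2.3 rad and value of joint guard below 0.15 rad and linear speed of each of box1, box2, box3, box4 below 0.02 m/s); the robot touches nothing.
It fails at once if a bystander (tin, mug, carton, spanner, can, screwdriver or tape roll) is moved more than 50 mm (distance of any of tin, mug, carton, spanner, can, driver, tape from where it was at the start of the episode above 0.05 m).
Of box1, box2, box3, box4 only 2 to 4 are there at a start; the rules pass over those that are not, and their reading is None.
At some moment in a run one of box1, box2, box3, box4 may be knocked a few centimetres aside while the robot is not near it.
Once in a run the grip may slacken for a moment while it holds something.
It also fails if it takes over 210 s, if anything falls off the work surface, if the arm or the gripper's body presses on something with over 40 N, if the wrist force passes 120 N, or if a joint passes its speed limit or range.

## Robot

A 7-joint arm with a two-finger parallel gripper is mounted at the origin on the work surface. World frame = base frame: x ahead of the robot, y to its left, z up, the work surface at z = 0. Lengths are in m, angles in rad, forces in N, time in s.
With the tool pointing down it reaches from about 0.35 to 0.9 m from the base axis. Payload 7.2 kg.
Tool frame: the origin (TCP) lies on the centre line of the jaws, within the pads' length; the fingertips stand env.tip_extent ahead of it and the grasp point (between the pads) lies 11 mm behind it (env.tip_extent is the distance from the TCP to the fingertips, in m); x points along the fingers, z is the direction in which the jaws open and shut, and the axes are right-handed (so a half turn about x gives the same grasp; the last joint's range is limited). The gripper opens to 88 mm and grips with 3 to 60 N. Pads are 20 mm wide; open, the fingers measure 115 mm over their backs; the gripper's body (75 mm by 178 mm) begins 61 mm behind the grasp point.
Start: joints at [1.226, 0.411, -0.013, 1.596, 0.006, 1.134, -0.082], TCP at [0.171, -0.601, 0.231] pointing down, gripper open.
Joint ranges: [-2.95, 2.95], [-0.29, 1.99], [-1.47, 1.44], [0.14, 2.54], [-1.03, 4.17], [0.13, 1.85], [-2.86, 2.86]. Speed limits (rad/s): [2.39, 2.39, 3.01, 3.01, 3.14, 3.14, 3.14].

## Interface

Orientations are given as a unit quaternion [w, x, y, z].
In Python, from bench import env, viewer, spotter gives the robot as it stands.
- The arm moves only by the tool move_arm, never from a script. Its argument "deltas" is a list of rows, each an object of numbers: "wx", "wy", "wz": the turn, a rotation vector about the tool's x, y, z in degrees; "tx", "ty", "tz": the shift along the tool's x, y, z in m; "fingers": the finger opening in m, from 0 to 0.0878. A call has 1 to 20 rows; each row is the pose to reach, as a shift and turn from the pose commanded when the call began, along the tool's axes at that moment; what a row does not reach only later rows make up. A row lasts 1/8 s, in which the tool goes at most 62.5 mm and 10.7 degrees, less where a joint would pass 70% of its speed; a pose out of reach is approached as far as the arm can. A call with a gripper value outside its range is refused whole. The fingers move at their own pace and stop on an object; "grip_force" is the grip in N (left out, the last holds). Time passes only in rows, so rows that repeat a pose let the fingers close. It gives the time, the measured TCP pose, the force and the opening at its end, in the units of the state.
- env.observe(): the state, without advancing time (a new reading comes with each control period).
- viewer.camera(name): name is "scene" or "top" or "wrist"; returns (picture, depth): 384x512x3 uint8, red, green, blue; 384x512 float32, m along the optical axis (not along the pixel's ray), 0 where there is no reading.
- viewer.camera_params(name): a dict with "fov_y" (degrees; the focal length in pixels is half the picture's height over the tangent of half this angle, whatever the lens; pixels are square), "cx", "cy" (the principal point, pixels), "world_to_cam" (4x4, takes a point from world to camera coordinates); the wrist camera has in their place "hand_eye" (4x4, takes a point from camera to tool coordinates, whose origin is the TCP and whose axes are the tool frame's). Camera axes: x right, y down, z forward; pixel columns grow to the right and rows downward; lengths in m; the calibration is good to about 2 mm. A picture is of the moment at which its call begins: read the wrist's pose just before it. camera_params takes no time and is no camera call.
- env.hand_in(): hands the job in, once; it reports no verdict.
Trained networks look in the newest picture that a camera, given by its name, has taken for a name from the list of things; names that differ only in an ending like _2 or _b are one class to them, and where a whole thing is asked for, a point or a joint stands for the part that bears it (a point fixed in the world has none). Each returns a list of dicts, best first, with "confidence" (0 to 1); they miss things now and then, are a little off and sometimes report something else, mostly with a low value. They report only what shows in the picture. A call takes as long as a camera call.
- spotter.search_frame(camera, name): "rect" ([left, top, right, bottom] in pixels, round what is visible of it).
- spotter.masks_of(camera, name): "region" (384x512 bool, what is visible of it) and "rect" ([left, top, right, bottom] in pixels, round what is visible of it).
The state is a dict: "clock": time; "qpos": joint angles; "qd": joint speeds; "joint_efforts": joint torques, N m; "tcp_pos": TCP position; "ee_rot": TCP orientation; "wrist_force": force on the tool from outside, world axes, zero at the start; "moment": the same for the moment, N m; "opening": finger opening in m.
Only numpy, scipy, OpenCV 4.12 (cv2) and the standard library are available. Lean on these libraries where they do the work, as an engineer would, in place of code of your own. Each camera call takes 0.05 s, during which the arm holds its last target.

## Working session

There is one attempt and no reset: what is moved stays moved. The work goes in short steps, Python scripts to look and compute and a tool call to move; the robot and the scene stay as the last step left them, time stands still between calls to the robot, and variables do not carry over. Pictures are saved under pics/ and viewed, and the job is handed in when it is done.

Besides the shell and the picture viewer there is one more tool, called as a command line: name --argument value ..., lists and objects as JSON in quotes. move_arm: Moves the arm, as the interface text tells. Its arguments: {"type":"object","properties":{"deltas":{"type":"array"},"grip_force":{"type":"number"}},"required":["deltas"]}

```bash
ls; mkdir -p pics; python3 - <<'E'
from bench import env, viewer, spotter
import cv2,numpy as np
s=env.observe(); print(s); print(env.tip_extent)
for c in ["scene","top","wrist"]:
    p,d=viewer.camera(c); cv2.imwrite(f"pics/{c}0.png",p[:,:,::-1]); np.save(f"pics/{c}0_d.npy",d)
    print(c,viewer.camera_params(c))
E
```

```text
pics
{'clock': 0.0, 'qpos': array([ 1.22580847,  0.41188462, -0.01271484,  1.59702241,  0.0056189 ,
        1.13426031, -0.08221463]), 'qd': array([-0.00037029, -0.00020562, -0.00273084,  0.00129595,  0.00076133,
       -0.00022177, -0.00295734]), 'joint_efforts': array([-1.98295365e-04, -5.87949157e+01,  6.41428605e-01, -2.91075557e+01,
       -5.39560255e-02,  1.83134718e-02,  1.92425687e-04]), 'tcp_pos': array([ 0.17062114, -0.60077107,  0.22982741]), 'ee_rot': array([ 0.56374063,  0.42652898,  0.56465918, -0.42594546]), 'wrist_force': array([0.06692736, 0.57117282, 0.33988302]), 'moment': array([ 0.00087799, -0.01103977, -0.01170068]), 'opening': 0.08784766269960197}
0.008
scene {'fov_y': 50.693704705106434, 'cx': 262.5038592041596, 'cy': 191.13177190450224, 'world_to_cam': array([[ 0.86906255,  0.49466092,  0.00639213, -0.51168231],
       [ 0.39004677, -0.67720523, -0.62390431, -0.16255793],
       [-0.3042923 ,  0.5447051 , -0.7814746 ,  1.34471139],
       [ 0.        ,  0.        ,  0.        ,  1.        ]])}
top {'fov_y': 55.005889704489284, 'cx': 252.6310795248516, 'cy': 190.72524796174966, 'world_to_cam': array([[ 0.02481664, -0.99952539,  0.01825188, -0.01535335],
       [-0.9894099 , -0.02716913, -0.14258288,  0.59125926],
       [ 0.1430111 , -0.01452016, -0.98961457,  1.34229518],
       [ 0.        ,  0.        ,  0.        ,  1.        ]])}
wrist {'fov_y': 67.75681504462848, 'cx': 256.3758956368465, 'cy': 192.24703155741093, 'hand_eye': array([[-6.38738533e-05, -2.99222385e-01,  9.54183400e-01,
        -1.53731242e-01],
       [-1.51999607e-04, -9.54183388e-01, -2.99222391e-01,
         8.37129121e-02],
       [ 9.99999986e-01, -1.64147989e-04,  1.54656847e-05,
        -9.09380903e-04],
       [ 0.00000000e+00,  0.00000000e+00,  0.00000000e+00,
         1.00000000e+00]])}
```

View pics/top0.png

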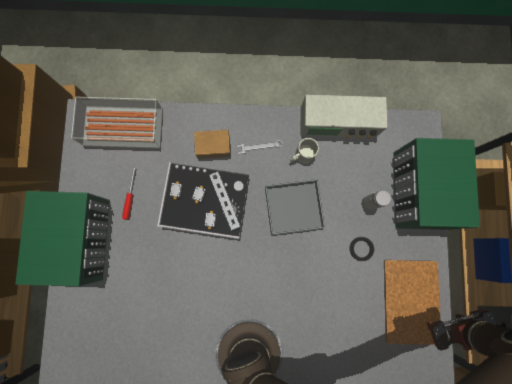

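View pics/scene0.png

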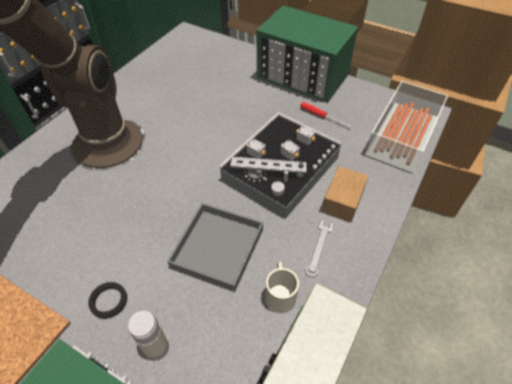

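```bash
cat > h.py <<'E'
import numpy as np,cv2
from bench import env,viewer,spotter
from scipy.spatial.transform import Rotation as R
def rot(q): return R.from_quat([q[1],q[2],q[3],q[0]]).as_matrix()
def K(P,h=384):
    return h/2/np.tan(np.radians(P['fov_y'])/2)
def cam2world(c,s=None):
    P=viewer.camera_params(c)
    if c=='wrist':
        s=s or env.observe()
        T=np.eye(4);T[:3,:3]=rot(s['ee_rot']);T[:3,3]=s['tcp_pos']
        return T@P['hand_eye']
    return np.linalg.inv(P['world_to_cam'])
def grab(c,name=None):
    s=env.observe(); T=cam2world(c,s); p,d=viewer.camera(c); P=viewer.camera_params(c)
    if name: cv2.imwrite(f'pics/{name}.png',p[:,:,::-1])
    f=K(P); v,u=np.mgrid[0:384,0:512]
    pc=np.stack([(u-P['cx'])/f*d,(v-P['cy'])/f*d,d],-1)
    W=pc@T[:3,:3].T+T[:3,3]; W[d<=0]=np.nan
    return p,d,W,T
def proj(c,X,T=None):
    P=viewer.camera_params(c); T=cam2world(c) if T is None else T
    x=np.linalg.inv(T)@np.r_[X,1]; f=K(P)
    return x[0]/x[2]*f+P['cx'],x[1]/x[2]*f+P['cy']
def ray_z(c,u,v,z,T=None):
    P=viewer.camera_params(c); T=cam2world(c) if T is None else T
    f=K(P); r=T[:3,:3]@np.array([(u-P['cx'])/f,(v-P['cy'])/f,1]); o=T[:3,3]
    return o+r*(z-o[2])/r[2]
E
```

```text
(no output)
```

The top view shows three boxes at about (175,190), (198,193) and (210,219). The bar runs from (216,178) to (233,225), the tin is at (239,186) and the tray is near (295,208). Next I'll measure them.

```bash
python3 - <<'E'
from h import *
p,d,W,T=grab('top','top1')
crop=p[140:260,140:340]; cv2.imwrite('pics/topc.png',cv2.resize(crop,None,fx=4,fy=4,interpolation=cv2.INTER_CUBIC)[:,:,::-1])
for n in ['box1','unit','tray','guard_tip','tin']:
    for m in spotter.masks_of('top',n)[:5]:
        r=m['region']; X=W[r]; X=X[~np.isnan(X[:,0])]
        print(n,round(m['confidence'],2),m['rect'],r.sum(),np.round(np.median(X,0),3),'zpct',np.round(np.percentile(X[:,2],[5,50,95]),3))
        if n in('unit','tray'):
            c,_=cv2.findContours(r.astype(np.uint8),0,2); c=max(c,key=cv2.contourArea)
            print(cv2.minAreaRect(c))
            z=.068 if n=='unit' else .04
            for u,v in cv2.boxPoints(cv2.minAreaRect(c)): print(np.round(ray_z('top',u,v,z),3))
p,d,W,T=grab('scene','scene1')
for n in ['box1','tray','guard_tip','tin']:
    for m in spotter.masks_of('scene',n)[:5]:
        r=m['region']; X=W[r]; X=X[~np.isnan(X[:,0])]
        print(n,round(m['confidence'],2),m['rect'],r.sum(),np.round(np.median(X,0),3),'zpct',np.round(np.percentile(X[:,2],[5,50,95]),3))
E
```

```text
box1 0.72 [202.6, 211.8, 216.6, 226.7] 153 [0.478 0.15  0.095] zpct [0.063 0.095 0.1  ]
box1 0.55 [193.0, 183.0, 205.7, 201.3] 133 [0.566 0.194 0.095] zpct [0.078 0.095 0.1  ]
box1 0.48 [170.1, 179.8, 185.7, 200.6] 165 [0.582 0.278 0.094] zpct [0.066 0.094 0.1  ]
unit 0.79 [158.6, 163.6, 250.0, 237.7] 4909 [0.543 0.179 0.061] zpct [0.055 0.061 0.097]
((203.33425903320312, 200.54180908203125), (83.42808532714844, 66.54944610595703), 9.039482116699219)
[0.446 0.343 0.068]
[0.69  0.32  0.068]
[0.649 0.013 0.068]
[0.407 0.044 0.068]
unit 0.3 [191.3, 131.5, 232.3, 158.7] 955 [0.761 0.159 0.069] zpct [0.024 0.069 0.074]
((211.71897888183594, 143.722412109375), (27.36446189880371, 35.17449188232422), 86.633544921875)
[0.808 0.229 0.068]
[0.82  0.097 0.068]
[0.715 0.088 0.068]
[0.703 0.218 0.068]
tray 0.63 [210.6, 171.3, 237.5, 230.8] 522 [0.551 0.103 0.096] zpct [0.092 0.096 0.101]
((223.96304321289062, 199.9085693359375), (59.611202239990234, 9.468358039855957), 67.98871612548828)
[0.651 0.169 0.04 ]
[0.665 0.136 0.04 ]
[0.459 0.045 0.04 ]
[0.445 0.077 0.04 ]
tray 0.59 [267.0, 182.0, 326.0
[... 363 characters left out ...]
2.1, 174.4, 135.5, 218.9] 243 [0.539 0.468 0.021] zpct [-0.001  0.021  0.027]
tin 0.63 [236.2, 184.3, 239.2, 191.9] 71 [0.603 0.055 0.08 ] zpct [0.076 0.08  0.084]
box1 0.57 [281.4, 140.6, 298.5, 162.0] 235 [0.576 0.186 0.093] zpct [0.069 0.093 0.099]
box1 0.49 [247.7, 139.0, 265.8, 159.4] 266 [0.483 0.14  0.092] zpct [0.065 0.092 0.099]
box1 0.49 [299.7, 126.0, 315.5, 143.8] 243 [0.586 0.267 0.092] zpct [0.065 0.092 0.098]
tray 0.9 [166.9, 205.0, 264.9, 290.1] 5340 [ 0.537 -0.161  0.006] zpct [0.002 0.006 0.039]
tray 0.53 [324.3, 166.1, 368.6, 222.2] 1649 [0.774 0.131 0.069] zpct [0.011 0.069 0.073]
guard_tip 0.76 [228.9, 158.4, 305.1, 170.8] 785 [0.552 0.1   0.096] zpct [0.09  0.096 0.099]
```

View pics/topc.png

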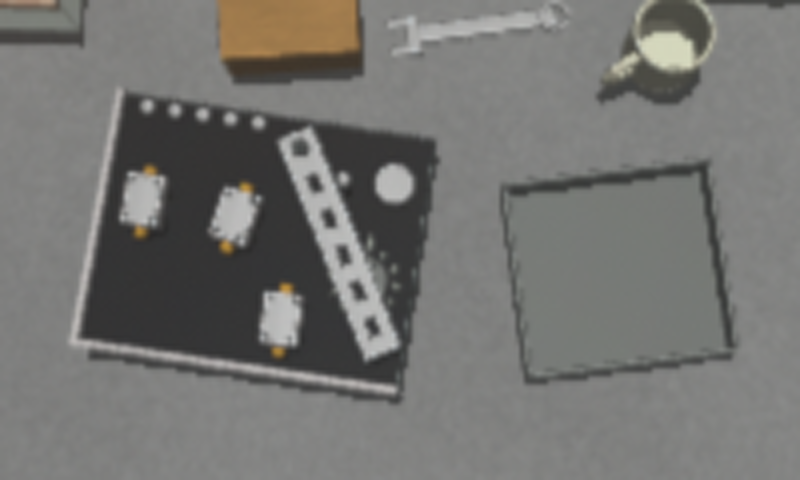

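```bash
cat >> h.py <<'E'
def tgt(pos,jaw_deg,s=None):
    """print delta row for tool-down target with jaw axis (tool z) at world angle jaw_deg (mod 180)"""
    s=s or env.observe(); M=rot(s['ee_rot']); p=s['tcp_pos']
    best=None
    for k in (0,180):
        a=np.radians(jaw_deg+k); z=np.array([np.cos(a),np.sin(a),0]); x=np.array([0,0,-1.]); y=np.cross(z,x)
        N=np.stack([x,y,z],1); rv=np.degrees(R.from_matrix(M.T@N).as_rotvec())
        if best is None or np.linalg.norm(rv)<np.linalg.norm(best): best=rv
    t=M.T@(np.array(pos)-p)
    print('d',dict(zip(['tx','ty','tz'],np.round(t,4))),dict(zip(['wx','wy','wz'],np.round(best,2))),'q7',round(s['qpos'][6],2))
def st():
    s=env.observe(); M=rot(s['ee_rot'])
    print('t',round(s['clock'],2),'tcp',np.round(s['tcp_pos'],4),'toolx',np.round(M[:,0],3),'jawdeg',round(np.degrees(np.arctan2(M[1,2],M[0,2])),2),'F',np.round(s['wrist_force'],2),'open',round(s['opening'],4),'q',np.round(s['qpos'],2))
E
python3 - <<'E'
from h import *
st()
tgt([.53,.17,.30],-97)
tgt([.53,.17,.30],-7)
E
```

```text
t 0.7 tcp [ 0.1708 -0.6012  0.2307] toolx [ 0. -0. -1.] jawdeg -74.14 F [-0.42 -0.16  0.1 ] open 0.0879 q [ 1.23  0.41 -0.01  1.6   0.01  1.13 -0.08]
d {'tx': np.float64(-0.0693), 'ty': np.float64(0.5563), 'tz': np.float64(-0.6437)} {'wx': np.float64(22.86), 'wy': np.float64(0.0), 'wz': np.float64(-0.0)} q7 -0.08
d {'tx': np.float64(-0.0693), 'ty': np.float64(0.5563), 'tz': np.float64(-0.6437)} {'wx': np.float64(-67.14), 'wy': np.float64(0.0), 'wz': np.float64(-0.0)} q7 -0.08
```

move_arm --deltas '[{"tx": -0.07,"ty": 0.05},{"tx": -0.07,"ty": 0.556,"tz": -0.644,"wx": 22.9},{"tx": -0.07,"ty": 0.556,"tz": -0.644,"wx": 22.9},{"tx": -0.07,"ty": 0.556,"tz": -0.644,"wx": 22.9},{"tx": -0.07,"ty": 0.556,"tz": -0.644,"wx": 22.9},{"tx": -0.07,"ty": 0.556,"tz": -0.644,"wx": 22.9},{"tx": -0.07,"ty": 0.556,"tz": -0.644,"wx": 22.9},{"tx": -0.07,"ty": 0.556,"tz": -0.644,"wx": 22.9},{"tx": -0.07,"ty": 0.556,"tz": -0.644,"wx": 22.9},{"tx": -0.07,"ty": 0.556,"tz": -0.644,"wx": 22.9},{"tx": -0.07,"ty": 0.556,"tz": -0.644,"wx": 22.9},{"tx": -0.07,"ty": 0.556,"tz": -0.644,"wx": 22.9},{"tx": -0.07,"ty": 0.556,"tz": -0.644,"wx": 22.9},{"tx": -0.07,"ty": 0.556,"tz": -0.644,"wx": 22.9},{"tx": -0.07,"ty": 0.556,"tz": -0.644,"wx": 22.9},{"tx": -0.07,"ty": 0.556,"tz": -0.644,"wx": 22.9},{"tx": -0.07,"ty": 0.556,"tz": -0.644,"wx": 22.9},{"tx": -0.07,"ty": 0.556,"tz": -0.644,"wx": 22.9},{"tx": -0.07,"ty": 0.556,"tz": -0.644,"wx": 22.9}]'

```text
validation failed for argument at $.de...
```

```bash
python3 - <<'E'
from h import *
st()
p,d,W,T=grab('wrist','w1'); np.savez('pics/w1.npz',p=p,d=d,W=W,T=T)
for n in ['box1','unit','guard_tip','dial_grip','tin']:
    for m in spotter.masks_of('wrist',n)[:5]:
        r=m['region']; X=W[r]; X=X[~np.isnan(X[:,0])]
        top=X[X[:,2]>np.percentile(X[:,2],95)-.008]
        mr=cv2.minAreaRect((top[:,:2]*1000).astype(np.float32))
        print(n,round(m['confidence'],2),m['rect'],r.sum(),'zpct',np.round(np.percentile(X[:,2],[5,50,95]),3),'top',np.round(top.mean(0),4),np.round(mr[0],1),np.round(mr[1],1),round(mr[2],1))
E
```

```text
t 0.7 tcp [ 0.1708 -0.6012  0.2307] toolx [ 0. -0. -1.] jawdeg -74.14 F [-0.42 -0.16  0.1 ] open 0.0879 q [ 1.23  0.41 -0.01  1.6   0.01  1.13 -0.08]
```

View pics/w1.png

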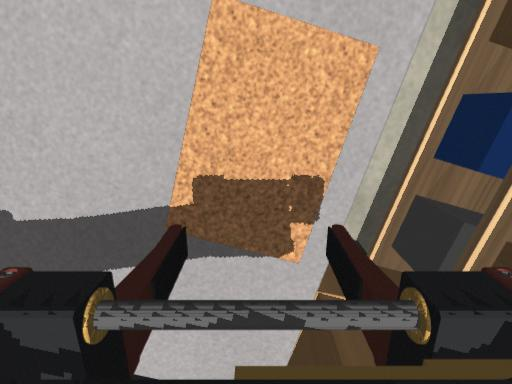

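move_arm --deltas '[{"wx": 0,"wy": 0,"wz": 0,"tx": -0.07,"ty": 0.05,"tz": 0,"fingers": 0.0878}]'

```text
clock: 1.12
tcp_pos: [0.2019, -0.5905, 0.2783]
ee_rot: [0.56, 0.429, 0.566, -0.427]
wrist_force: [1.5, -0.4, 0.1]
opening: 0.0878
```

```bash
python3 - <<'E'
from h import *
st()
tgt([.57,.17,.30],-97)
E
```

```text
t 1.12 tcp [ 0.2019 -0.5905  0.2783] toolx [-0.005  0.006 -1.   ] jawdeg -74.45 F [ 1.53 -0.43  0.05] open 0.0878 q [ 1.18  0.38 -0.02  1.53  0.01  1.24 -0.14]
d {'tx': np.float64(-0.0185), 'ty': np.float64(0.5584), 'tz': np.float64(-0.6341)} {'wx': np.float64(22.55), 'wy': np.float64(-0.39), 'wz': np.float64(0.24)} q7 -0.14
```

move_arm --deltas '[{"wx": 22.5,"wy": 0,"wz": 0,"tx": -0.02,"ty": 0.558,"tz": -0.634,"fingers": 0.0878},{"wx": 22.5,"wy": 0,"wz": 0,"tx": -0.02,"ty": 0.558,"tz": -0.634,"fingers": 0.0878},{"wx": 22.5,"wy": 0,"wz": 0,"tx": -0.02,"ty": 0.558,"tz": -0.634,"fingers": 0.0878},{"wx": 22.5,"wy": 0,"wz": 0,"tx": -0.02,"ty": 0.558,"tz": -0.634,"fingers": 0.0878},{"wx": 22.5,"wy": 0,"wz": 0,"tx": -0.02,"ty": 0.558,"tz": -0.634,"fingers": 0.0878},{"wx": 22.5,"wy": 0,"wz": 0,"tx": -0.02,"ty": 0.558,"tz": -0.634,"fingers": 0.0878},{"wx": 22.5,"wy": 0,"wz": 0,"tx": -0.02,"ty": 0.558,"tz": -0.634,"fingers": 0.0878},{"wx": 22.5,"wy": 0,"wz": 0,"tx": -0.02,"ty": 0.558,"tz": -0.634,"fingers": 0.0878},{"wx": 22.5,"wy": 0,"wz": 0,"tx": -0.02,"ty": 0.558,"tz": -0.634,"fingers": 0.0878},{"wx": 22.5,"wy": 0,"wz": 0,"tx": -0.02,"ty": 0.558,"tz": -0.634,"fingers": 0.0878},{"wx": 22.5,"wy": 0,"wz": 0,"tx": -0.02,"ty": 0.558,"tz": -0.634,"fingers": 0.0878},{"wx": 22.5,"wy": 0,"wz": 0,"tx": -0.02,"ty": 0.558,"tz": -0.634,"fingers": 0.0878},{"wx": 22.5,"wy": 0,"wz": 0,"tx": -0.02,"ty": 0.558,"tz": -0.634,"fingers": 0.0878},{"wx": 22.5,"wy": 0,"wz": 0,"tx": -0.02,"ty": 0.558,"tz": -0.634,"fingers": 0.0878},{"wx": 22.5,"wy": 0,"wz": 0,"tx": -0.02,"ty": 0.558,"tz": -0.634,"fingers": 0.0878},{"wx": 22.5,"wy": 0,"wz": 0,"tx": -0.02,"ty": 0.558,"tz": -0.634,"fingers": 0.0878},{"wx": 22.5,"wy": 0,"wz": 0,"tx": -0.02,"ty": 0.558,"tz": -0.634,"fingers": 0.0878}]'

```text
clock: 3.25
tcp_pos: [0.5692, 0.1694, 0.3017]
ee_rot: [-0.47, -0.528, -0.469, 0.529]
wrist_force: [-0.4, 1.0, -0.6]
opening: 0.0876
```

```bash
cat > look.py <<'E'
from h import *
import sys
name=sys.argv[1]; names=sys.argv[2].split(',')
st()
p,d,W,T=grab('wrist',name); np.savez(f'pics/{name}.npz',p=p,d=d,W=W,T=T)
for n in names:
    for m in spotter.masks_of('wrist',n)[:5]:
        r=m['region']; X=W[r]; X=X[~np.isnan(X[:,0])]
        if len(X)<20: continue
        top=X[X[:,2]>np.percentile(X[:,2],90)-.006]
        mr=cv2.minAreaRect((top[:,:2]*1000).astype(np.float32))
        print(n,round(m['confidence'],2),m['rect'],r.sum(),'zpct',np.round(np.percentile(X[:,2],[5,50,95]),3),'top',np.round(top.mean(0),4),np.round(mr[0],1),np.round(mr[1],1),round(mr[2],1))
E
python3 look.py w1 box1,unit,guard_tip,dial_grip,tin
```

```text
t 3.25 tcp [0.5692 0.1694 0.3017] toolx [ 0.    -0.001 -1.   ] jawdeg -96.76 F [-0.43  1.   -0.59] open 0.0876 q [ 0.03  0.36 -0.55  1.55  0.19  1.29 -2.23]
box1 0.78 [156.6, 144.7, 187.3, 193.3] 1263 zpct [0.071 0.096 0.097] top [0.5845 0.2812 0.0959] [583.8 282.1] [33.8 45. ] 83.2
box1 0.67 [263.5, 204.4, 287.2, 249.3] 999 zpct [0.074 0.096 0.097] top [0.4809 0.1539 0.0958] [479.2 153.8] [33.7 46.9] 84.2
box1 0.6 [220.7, 146.2, 248.7, 190.7] 1157 zpct [0.061 0.096 0.097] top [0.5719 0.1989 0.096 ] [570.8 199.2] [33.9 46.3] 74.0
box1 0.44 [476.7, 0.3, 508.6, 25.0] 792 zpct [0.004 0.031 0.072] top [ 0.7196 -0.1428  0.0687] [ 719.3 -143.4] [ 9.7 13.6] 31.5
guard_tip 0.64 [255.0, 99.3, 354.1, 237.7] 3765 zpct [0.094 0.096 0.098] top [0.5672 0.1129 0.0962] [550.9 105.9] [211.1  33.9] 23.8
dial_grip 0.44 [323.6, 174.2, 335.1, 201.0] 145 zpct [0.062 0.065 0.084] top [0.5337 0.077  0.0846] [534.4  77. ] [29.2  6.6] 23.6
dial_grip 0.17 [157.9, 141.8, 185.5, 192.7] 1257 zpct [0.072 0.096 0.097] top [0.5842 0.2813 0.0959] [583.8 282.2] [33.9 45. ] 83.2
tin 0.62 [324.3, 117.6, 354.5, 144.4] 705 zpct [0.063 0.08  0.081] top [0.6067 0.0575 0.0796] [606.3  57.1] [34.8 34.5] 12.5
```

View pics/w1.png

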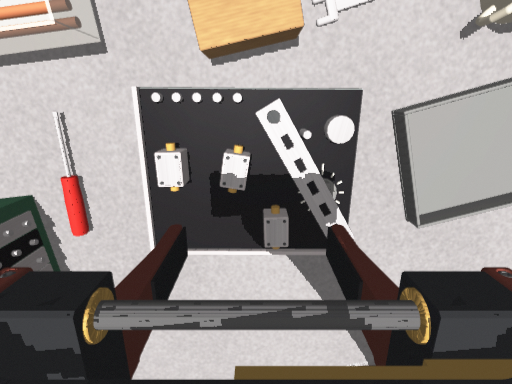

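The wrist view shows three boxes at about (172,168), (235,168) and (276,228), with tops at z=0.096 and sizes that match the given ones. Next I'll fit the tray and the unit.

```bash
python3 - <<'E'
from h import *
for c in ('scene','top'):
    p,d,W,T=grab(c,c+'2')
    near=(abs(W[...,0]-.54)<.16)&(abs(W[...,1]+.157)<.16)
    fl=near&(W[...,2]>.003)&(W[...,2]<.009); rim=near&(W[...,2]>.03)&(W[...,2]<.045)
    for nm,m in(('floor',fl),('rim',rim)):
        k=cv2.morphologyEx(m.astype(np.uint8),cv2.MORPH_OPEN,np.ones((3,3))) if nm=='floor' else m.astype(np.uint8)
        n,l,stt,_=cv2.connectedComponentsWithStats(k); i=1+np.argmax(stt[1:,4])
        X=W[l==i] if nm=='floor' else W[k>0]; mr=cv2.minAreaRect((X[:,:2]*1000).astype(np.float32)); print(c,nm,len(X),np.round(np.median(X[:,2]),4),mr)
D=np.load('pics/w1.npz'); W=D['W']
m=(abs(W[...,0]-.54)<.2)&(abs(W[...,1]-.18)<.2)&(W[...,2]>.055)&(W[...,2]<.0725)
n,l,stt,_=cv2.connectedComponentsWithStats(m.astype(np.uint8)); i=1+np.argmax(stt[1:,4])
X=W[l==i]; print('unit',np.median(X[:,2]),cv2.minAreaRect((X[:,:2]*1000).astype(np.float32)))
m=(abs(W[...,0]-.54)<.2)&(abs(W[...,1]-.18)<.2)&(W[...,2]>.09)&(W[...,2]<.106)
for b in ([.5838,.2821],[.5708,.1992],[.4792,.1538]): print(b)
tgt([.5838,.2821-.001,.15],83.2); tgt([.5708,.1992,.15],74); tgt([.4792,.1538,.15],84.2)
E
```

```text
scene floor 1159 0.0052 ((555.8970947265625, -148.55682373046875), (123.7454605102539, 177.6707000732422), 8.751383781433105)
scene rim 788 0.0382 ((539.4368286132812, -158.76077270507812), (187.64804077148438, 202.50738525390625), 8.935091972351074)
top floor 94 0.0055 ((575.1862182617188, -193.94204711914062), (81.18124389648438, 32.75791931152344), 24.594738006591797)
top rim 295 0.04 ((538.1624145507812, -157.97216796875), (186.02047729492188, 200.69334411621094), 8.766340255737305)
unit 0.05985995214856951 ((552.930908203125, 183.8172607421875), (299.3752136230469, 240.2965087890625), 82.89920806884766)
[0.5838, 0.2821]
[0.5708, 0.1992]
[0.4792, 0.1538]
d {'tx': np.float64(0.1516), 'ty': np.float64(0.0017), 'tz': np.float64(-0.1112)} {'wx': np.float64(0.15), 'wy': np.float64(0.0), 'wz': np.float64(-0.01)} q7 -2.23
d {'tx': np.float64(0.1516), 'ty': np.float64(-0.0017), 'tz': np.float64(-0.0283)} {'wx': np.float64(9.35), 'wy': np.float64(0.0), 'wz': np.float64(-0.01)} q7 -2.23
d {'tx': np.float64(0.1516), 'ty': np.float64(-0.0875), 'tz': np.float64(0.0274)} {'wx': np.float64(-0.85), 'wy': np.float64(0.0), 'wz': np.float64(-0.01)} q7 -2.23
```

move_arm --deltas '[{"wx": 0,"wy": 0,"wz": 0,"tx": 0.05,"ty": 0.0015,"tz": -0.0625,"fingers": 0.056},{"wx": 0,"wy": 0,"wz": 0,"tx": 0.1,"ty": 0.0015,"tz": -0.112,"fingers": 0.056},{"wx": 0,"wy": 0,"wz": 0,"tx": 0.15,"ty": 0.0015,"tz": -0.112,"fingers": 0.056},{"wx": 0,"wy": 0,"wz": 0,"tx": 0.17,"ty": 0.0015,"tz": -0.112,"fingers": 0.056},{"wx": 0,"wy": 0,"wz": 0,"tx": 0.2,"ty": 0.0015,"tz": -0.112,"fingers": 0.056},{"wx": 0,"wy": 0,"wz": 0,"tx": 0.222,"ty": 0.0015,"tz": -0.112,"fingers": 0.056},{"wx": 0,"wy": 0,"wz": 0,"tx": 0.222,"ty": 0.0015,"tz": -0.112,"fingers": 0.056}]'

```text
clock: 4.53
tcp_pos: [0.5826, 0.2815, 0.0777]
ee_rot: [-0.47, -0.527, -0.471, 0.529]
wrist_force: [0.4, 0.5, -0.7]
opening: 0.0561
```

```bash
python3 - <<'E'
from h import *
st(); tgt([.5838,.2821,.08],83.2)
p,d,W,T=grab('top'); 
print(spotter.search_frame('top','box1')[:4])
E
```

```text
t 4.53 tcp [0.5826 0.2815 0.0777] toolx [-0.003 -0.002 -1.   ] jawdeg -96.63 F [ 0.4   0.52 -0.69] open 0.0561 q [-0.19  0.66 -0.49  1.65  0.37  0.93 -2.5 ]
d {'tx': np.float64(-0.0023), 'ty': np.float64(0.0011), 'tz': np.float64(-0.0007)} {'wx': np.float64(0.17), 'wy': np.float64(0.11), 'wz': np.float64(0.17)} q7 -2.5
[]
```

Positioned around box A. Now close and lift.

move_arm --deltas '[{"wx": 0,"wy": 0,"wz": 0,"tx": -0.002,"ty": 0.001,"tz": 0,"fingers": 0.025},{"wx": 0,"wy": 0,"wz": 0,"tx": -0.002,"ty": 0.001,"tz": 0,"fingers": 0.025},{"wx": 0,"wy": 0,"wz": 0,"tx": -0.002,"ty": 0.001,"tz": 0,"fingers": 0.025},{"wx": 0,"wy": 0,"wz": 0,"tx": -0.002,"ty": 0.001,"tz": 0,"fingers": 0.025},{"wx": 0,"wy": 0,"wz": 0,"tx": -0.03,"ty": 0.001,"tz": 0,"fingers": 0.025},{"wx": 0,"wy": 0,"wz": 0,"tx": -0.09,"ty": 0.001,"tz": 0,"fingers": 0.025},{"wx": 0,"wy": 0,"wz": 0,"tx": -0.1,"ty": 0.001,"tz": 0,"fingers": 0.025}]' --grip_force 30

```text
clock: 5.5
tcp_pos: [0.5862, 0.2835, 0.1838]
ee_rot: [0.471, 0.53, 0.47, -0.526]
wrist_force: [-0.1, 0.2, -0.4]
opening: 0.0341
```

```bash
cat > plan.py <<'E'
from h import *
TR=np.array([.5388,-.1583]); ty=8.85
def tray(y,x=0):
    a=np.radians(ty); return TR+np.array([x*np.cos(a)-y*np.sin(a),x*np.sin(a)+y*np.cos(a)])
E
python3 - <<'E'
from plan import *
st()
for y in(-.055,0,.055):
    print(y,tray(y)); tgt([*tray(y),.026],ty+90)
E
```

```text
t 5.5 tcp [0.5862 0.2835 0.1838] toolx [ 0.006  0.003 -1.   ] jawdeg -96.63 F [-0.06  0.2  -0.42] open 0.0341 q [-0.16  0.55 -0.53  1.56  0.3   1.11 -2.45]
-0.055 [ 0.54726165 -0.2126452 ]
d {'tx': np.float64(0.156), 'ty': np.float64(0.0178), 'tz': np.float64(0.4979)} {'wx': np.float64(-15.48), 'wy': np.float64(-0.18), 'wz': np.float64(-0.33)} q7 -2.45
0 [ 0.5388 -0.1583]
d {'tx': np.float64(0.1561), 'ty': np.float64(0.0031), 'tz': np.float64(0.4449)} {'wx': np.float64(-15.48), 'wy': np.float64(-0.18), 'wz': np.float64(-0.33)} q7 -2.45
0.055 [ 0.53033835 -0.1039548 ]
d {'tx': np.float64(0.1562), 'ty': np.float64(-0.0116), 'tz': np.float64(0.3919)} {'wx': np.float64(-15.48), 'wy': np.float64(-0.18), 'wz': np.float64(-0.33)} q7 -2.45
```

move_arm --deltas '[{"wx": -4,"wy": 0,"wz": 0,"tx": 0,"ty": 0.0,"tz": 0.05,"fingers": 0.025},{"wx": -8,"wy": 0,"wz": 0,"tx": 0,"ty": 0.005,"tz": 0.11,"fingers": 0.025},{"wx": -15.5,"wy": 0,"wz": 0,"tx": 0,"ty": 0.01,"tz": 0.17,"fingers": 0.025},{"wx": -15.5,"wy": 0,"wz": 0,"tx": 0,"ty": 0.018,"tz": 0.23,"fingers": 0.025},{"wx": -15.5,"wy": 0,"wz": 0,"tx": 0,"ty": 0.018,"tz": 0.29,"fingers": 0.025},{"wx": -15.5,"wy": 0,"wz": 0,"tx": 0,"ty": 0.018,"tz": 0.35,"fingers": 0.025},{"wx": -15.5,"wy": 0,"wz": 0,"tx": 0.03,"ty": 0.018,"tz": 0.41,"fingers": 0.025},{"wx": -15.5,"wy": 0,"wz": 0,"tx": 0.06,"ty": 0.018,"tz": 0.46,"fingers": 0.025},{"wx": -15.5,"wy": 0,"wz": 0,"tx": 0.08,"ty": 0.018,"tz": 0.498,"fingers": 0.025},{"wx": -15.5,"wy": 0,"wz": 0,"tx": 0.09,"ty": 0.018,"tz": 0.498,"fingers": 0.025},{"wx": -15.5,"wy": 0,"wz": 0,"tx": 0.09,"ty": 0.018,"tz": 0.498,"fingers": 0.025}]'

```text
clock: 6.88
tcp_pos: [0.5443, -0.2136, 0.0883]
ee_rot: [0.536, 0.46, 0.538, -0.46]
wrist_force: [-0.1, 0.9, -0.5]
opening: 0.0337
```

```bash
python3 - <<'E'
from plan import *
st(); tgt([*tray(-.055),.027],ty+90)
E
```

```text
t 6.88 tcp [ 0.5443 -0.2136  0.0883] toolx [-0.002  0.002 -1.   ] jawdeg -81.11 F [-0.12  0.87 -0.53] open 0.0337 q [ 0.65  0.55 -0.49  1.81  0.33  0.87 -1.41]
d {'tx': np.float64(0.0613), 'ty': np.float64(0.0032), 'tz': np.float64(-0.0003)} {'wx': np.float64(0.04), 'wy': np.float64(-0.11), 'wz': np.float64(0.09)} q7 -1.41
```

move_arm --deltas '[{"wx": 0,"wy": 0,"wz": 0,"tx": 0.03,"ty": 0.003,"tz": 0,"fingers": 0.025},{"wx": 0,"wy": 0,"wz": 0,"tx": 0.053,"ty": 0.003,"tz": 0,"fingers": 0.025},{"wx": 0,"wy": 0,"wz": 0,"tx": 0.061,"ty": 0.003,"tz": 0,"fingers": 0.025},{"wx": 0,"wy": 0,"wz": 0,"tx": 0.061,"ty": 0.003,"tz": 0,"fingers": 0.025},{"wx": 0,"wy": 0,"wz": 0,"tx": 0.061,"ty": 0.003,"tz": 0,"fingers": 0.042},{"wx": 0,"wy": 0,"wz": 0,"tx": 0.061,"ty": 0.003,"tz": 0,"fingers": 0.042},{"wx": 0,"wy": 0,"wz": 0,"tx": 0.03,"ty": 0.003,"tz": 0,"fingers": 0.042},{"wx": 0,"wy": 0,"wz": 0,"tx": -0.03,"ty": 0.003,"tz": 0,"fingers": 0.056},{"wx": 0,"wy": 0,"wz": 0,"tx": -0.09,"ty": 0.003,"tz": -0.03,"fingers": 0.056},{"wx": 0,"wy": 0,"wz": 0,"tx": -0.1,"ty": 0.003,"tz": -0.09,"fingers": 0.056}]'

```text
clock: 8.12
tcp_pos: [0.5363, -0.1281, 0.1936]
ee_rot: [0.538, 0.462, 0.533, -0.46]
wrist_force: [1.0, 0.5, 0.2]
opening: 0.0559
```

```bash
python3 - <<'E'
from plan import *
st(); tgt([.5708,.1992,.14],74)
p,d,W,T=grab('top','t3')
for n in ['box1']:
    for m in spotter.masks_of('top',n)[:5]:
        r=m['region']; X=W[r]; X=X[~np.isnan(X[:,0])]
        print(n,round(m['confidence'],2),m['rect'],r.sum(),np.round(np.median(X,0),3),'zpct',np.round(np.percentile(X[:,2],[5,50,95]),3))
E
```

```text
t 8.12 tcp [ 0.5363 -0.1281  0.1936] toolx [ 0.007 -0.003 -1.   ] jawdeg -81.44 F [0.95 0.54 0.2 ] open 0.0559 q [ 0.59  0.38 -0.57  1.8   0.24  1.03 -1.49]
d {'tx': np.float64(0.053), 'ty': np.float64(0.0825), 'tz': np.float64(-0.3187)} {'wx': np.float64(24.56), 'wy': np.float64(0.13), 'wz': np.float64(-0.42)} q7 -1.49
box1 0.72 [193.3, 183.8, 205.2, 201.5] 163 [0.569 0.196 0.095] zpct [0.06  0.095 0.1  ]
box1 0.44 [201.1, 215.4, 217.0, 228.6] 134 [0.478 0.15  0.095] zpct [0.078 0.095 0.101]
```

move_arm --deltas '[{"wx": 6,"wy": 0,"wz": 0,"tx": 0.0,"ty": 0.015,"tz": -0.06,"fingers": 0.056},{"wx": 12,"wy": 0,"wz": 0,"tx": 0.0,"ty": 0.03,"tz": -0.12,"fingers": 0.056},{"wx": 18,"wy": 0,"wz": 0,"tx": 0.0,"ty": 0.045,"tz": -0.18,"fingers": 0.056},{"wx": 24.5,"wy": 0,"wz": 0,"tx": 0.0,"ty": 0.06,"tz": -0.24,"fingers": 0.056},{"wx": 24.5,"wy": 0,"wz": 0,"tx": 0.01,"ty": 0.08,"tz": -0.29,"fingers": 0.056},{"wx": 24.5,"wy": 0,"wz": 0,"tx": 0.03,"ty": 0.083,"tz": -0.319,"fingers": 0.056},{"wx": 24.5,"wy": 0,"wz": 0,"tx": 0.06,"ty": 0.083,"tz": -0.319,"fingers": 0.056},{"wx": 24.5,"wy": 0,"wz": 0,"tx": 0.06,"ty": 0.083,"tz": -0.319,"fingers": 0.056},{"wx": 24.5,"wy": 0,"wz": 0,"tx": 0.06,"ty": 0.083,"tz": -0.319,"fingers": 0.056}]'

```text
clock: 9.35
tcp_pos: [0.5677, 0.2011, 0.1302]
ee_rot: [0.427, 0.564, 0.427, -0.563]
wrist_force: [0.4, 0.4, 0.0]
opening: 0.0558
```

```bash
python3 look.py w2 box1; python3 - <<'E'
from plan import *
st(); tgt([.5708,.1992,.08],74)
E
```

```text
t 9.35 tcp [0.5677 0.2011 0.1302] toolx [ 0.001  0.    -1.   ] jawdeg -105.69 F [0.45 0.4  0.03] open 0.0558 q [-0.04  0.53 -0.53  1.73  0.32  0.96 -2.53]
box1 0.96 [236.3, 172.0, 283.3, 252.0] 3463 zpct [0.078 0.096 0.097] top [0.5728 0.1988 0.0958] [571.3 199.2] [34.  45.7] 74.1
box1 0.55 [338.9, 256.1, 354.3, 275.8] 160 zpct [0.063 0.075 0.082] top [0.5047 0.1428 0.0799] [544.5 154.6] [95.8  8.5] 17.7
t 9.45 tcp [0.568  0.2012 0.1307] toolx [ 0.002  0.    -1.   ] jawdeg -105.71 F [ 0.22 -0.06  0.1 ] open 0.0559 q [-0.04  0.53 -0.53  1.73  0.32  0.96 -2.53]
d {'tx': np.float64(0.0507), 'ty': np.float64(0.0031), 'tz': np.float64(0.0012)} {'wx': np.float64(0.29), 'wy': np.float64(-0.06), 'wz': np.float64(-0.1)} q7 -2.53
```

View pics/w2.png

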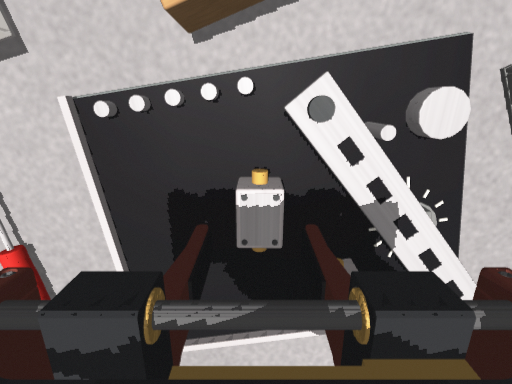

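Box B (260,210) sits squarely between the fingers, so I'll grasp it.

move_arm --deltas '[{"wx": 0,"wy": 0,"wz": 0,"tx": 0.03,"ty": 0.003,"tz": 0.001,"fingers": 0.056},{"wx": 0,"wy": 0,"wz": 0,"tx": 0.051,"ty": 0.003,"tz": 0.001,"fingers": 0.056},{"wx": 0,"wy": 0,"wz": 0,"tx": 0.051,"ty": 0.003,"tz": 0.001,"fingers": 0.056},{"wx": 0,"wy": 0,"wz": 0,"tx": 0.051,"ty": 0.003,"tz": 0.001,"fingers": 0.025},{"wx": 0,"wy": 0,"wz": 0,"tx": 0.051,"ty": 0.003,"tz": 0.001,"fingers": 0.025},{"wx": 0,"wy": 0,"wz": 0,"tx": 0.051,"ty": 0.003,"tz": 0.001,"fingers": 0.025},{"wx": 0,"wy": 0,"wz": 0,"tx": 0.051,"ty": 0.003,"tz": 0.001,"fingers": 0.025},{"wx": 0,"wy": 0,"wz": 0,"tx": 0.01,"ty": 0.003,"tz": 0.001,"fingers": 0.025},{"wx": 0,"wy": 0,"wz": 0,"tx": -0.045,"ty": 0.003,"tz": 0.001,"fingers": 0.025},{"wx": 0,"wy": 0,"wz": 0,"tx": -0.055,"ty": 0.003,"tz": 0.001,"fingers": 0.025}]' --grip_force 30

```text
clock: 10.7
tcp_pos: [0.5713, 0.201, 0.1881]
ee_rot: [0.428, 0.565, 0.427, -0.561]
wrist_force: [1.0, -0.2, -0.5]
opening: 0.0339
```

```bash
python3 - <<'E'
from plan import *
st(); tgt([*tray(.055),.027],ty+90)
E
```

```text
t 10.7 tcp [0.5713 0.201  0.1881] toolx [ 0.006  0.002 -1.   ] jawdeg -105.63 F [ 0.96 -0.19 -0.52] open 0.0339 q [-0.02  0.47 -0.55  1.67  0.28  1.07 -2.5 ]
d {'tx': np.float64(0.1602), 'ty': np.float64(0.0419), 'tz': np.float64(0.3053)} {'wx': np.float64(-24.48), 'wy': np.float64(-0.15), 'wz': np.float64(-0.32)} q7 -2.5
```

move_arm --deltas '[{"wx": -6,"wy": 0,"wz": 0,"tx": 0,"ty": 0.008,"tz": 0.05,"fingers": 0.025},{"wx": -12,"wy": 0,"wz": 0,"tx": 0,"ty": 0.015,"tz": 0.11,"fingers": 0.025},{"wx": -18,"wy": 0,"wz": 0,"tx": 0,"ty": 0.022,"tz": 0.17,"fingers": 0.025},{"wx": -24.5,"wy": 0,"wz": 0,"tx": 0,"ty": 0.03,"tz": 0.23,"fingers": 0.025},{"wx": -24.5,"wy": 0,"wz": 0,"tx": 0.04,"ty": 0.042,"tz": 0.28,"fingers": 0.025},{"wx": -24.5,"wy": 0,"wz": 0,"tx": 0.08,"ty": 0.042,"tz": 0.305,"fingers": 0.025},{"wx": -24.5,"wy": 0,"wz": 0,"tx": 0.1,"ty": 0.042,"tz": 0.305,"fingers": 0.025},{"wx": -24.5,"wy": 0,"wz": 0,"tx": 0.1,"ty": 0.042,"tz": 0.305,"fingers": 0.025}]'

```text
clock: 11.7
tcp_pos: [0.5261, -0.1052, 0.0821]
ee_rot: [0.536, 0.459, 0.539, -0.461]
wrist_force: [-0.3, 0.4, -1.4]
opening: 0.034
```

```bash
python3 - <<'E'
from plan import *
st(); tgt([*tray(.055),.027],ty+90)
E
```

```text
t 11.7 tcp [ 0.5261 -0.1052  0.0821] toolx [-0.004  0.001 -1.   ] jawdeg -81.16 F [-0.34  0.42 -1.35] open 0.034 q [ 0.53  0.51 -0.54  1.92  0.35  0.81 -1.62]
d {'tx': np.float64(0.0551), 'ty': np.float64(0.0046), 'tz': np.float64(-0.0005)} {'wx': np.float64(-0.01), 'wy': np.float64(-0.11), 'wz': np.float64(0.24)} q7 -1.62
```

move_arm --deltas '[{"wx": 0,"wy": 0,"wz": 0,"tx": 0.03,"ty": 0.004,"tz": 0,"fingers": 0.025},{"wx": 0,"wy": 0,"wz": 0,"tx": 0.05,"ty": 0.004,"tz": 0,"fingers": 0.025},{"wx": 0,"wy": 0,"wz": 0,"tx": 0.057,"ty": 0.004,"tz": 0,"fingers": 0.025},{"wx": 0,"wy": 0,"wz": 0,"tx": 0.057,"ty": 0.004,"tz": 0,"fingers": 0.025},{"wx": 0,"wy": 0,"wz": 0,"tx": 0.057,"ty": 0.004,"tz": 0,"fingers": 0.042},{"wx": 0,"wy": 0,"wz": 0,"tx": 0.057,"ty": 0.004,"tz": 0,"fingers": 0.042},{"wx": 0,"wy": 0,"wz": 0,"tx": 0.03,"ty": 0.004,"tz": 0,"fingers": 0.042},{"wx": 0,"wy": 0,"wz": 0,"tx": -0.03,"ty": 0.004,"tz": 0,"fingers": 0.056},{"wx": 0,"wy": 0,"wz": 0,"tx": -0.09,"ty": 0.003,"tz": -0.03,"fingers": 0.056},{"wx": 0,"wy": 0,"wz": 0,"tx": -0.1,"ty": 0.003,"tz": -0.06,"fingers": 0.056}]'

```text
clock: 12.95
tcp_pos: [0.5235, -0.0451, 0.1886]
ee_rot: [0.539, 0.462, 0.535, -0.459]
wrist_force: [1.0, -0.8, -0.5]
opening: 0.0557
```

```bash
python3 - <<'E'
from plan import *
st(); tgt([.4792,.1538,.13],84.2)
p,d,W,T=grab('top','t3')
for n in ['box1']:
    for m in spotter.masks_of('top',n)[:5]:
        r=m['region']; X=W[r]; X=X[~np.isnan(X[:,0])]
        print(n,round(m['confidence'],2),m['rect'],r.sum(),np.round(np.median(X,0),3),'zpct',np.round(np.percentile(X[:,2],[5,50,95]),3))
E
```

```text
t 12.95 tcp [ 0.5235 -0.0451  0.1886] toolx [ 0.007 -0.001 -1.   ] jawdeg -81.23 F [ 1.01 -0.75 -0.54] open 0.0557 q [ 0.5   0.35 -0.63  1.86  0.24  1.   -1.65]
d {'tx': np.float64(0.0581), 'ty': np.float64(-0.0139), 'tz': np.float64(-0.2035)} {'wx': np.float64(14.57), 'wy': np.float64(0.08), 'wz': np.float64(-0.39)} q7 -1.65
box1 0.72 [305.0, 196.9, 315.8, 215.4] 140 [ 0.544 -0.213  0.04 ] zpct [0.019 0.04  0.046]
box1 0.66 [205.8, 212.8, 215.3, 226.0] 130 [0.478 0.15  0.096] zpct [0.08  0.096 0.101]
```

move_arm --deltas '[{"wx": 5,"wy": 0,"wz": 0,"tx": 0.0,"ty": -0.005,"tz": -0.06,"fingers": 0.056},{"wx": 10,"wy": 0,"wz": 0,"tx": 0.0,"ty": -0.01,"tz": -0.12,"fingers": 0.056},{"wx": 14.5,"wy": 0,"wz": 0,"tx": 0.02,"ty": -0.014,"tz": -0.17,"fingers": 0.056},{"wx": 14.5,"wy": 0,"wz": 0,"tx": 0.04,"ty": -0.014,"tz": -0.2035,"fingers": 0.056},{"wx": 14.5,"wy": 0,"wz": 0,"tx": 0.058,"ty": -0.014,"tz": -0.2035,"fingers": 0.056},{"wx": 14.5,"wy": 0,"wz": 0,"tx": 0.058,"ty": -0.014,"tz": -0.2035,"fingers": 0.056},{"wx": 14.5,"wy": 0,"wz": 0,"tx": 0.058,"ty": -0.014,"tz": -0.2035,"fingers": 0.056}]'

```text
clock: 13.92
tcp_pos: [0.4771, 0.1519, 0.1265]
ee_rot: [-0.474, -0.524, -0.474, 0.525]
wrist_force: [0.6, 0.7, 0.3]
opening: 0.0556
```

```bash
python3 look.py w3 box1; python3 - <<'E'
from plan import *
tgt([.4792,.1538,.08],84.2)
E
```

```text
t 13.93 tcp [0.4771 0.1519 0.1265] toolx [ 0.    -0.001 -1.   ] jawdeg -95.77 F [0.61 0.71 0.3 ] open 0.0556 q [ 0.1   0.4  -0.63  1.97  0.3   0.86 -2.36]
box1 0.61 [229.4, 173.4, 276.8, 259.3] 3574 zpct [0.078 0.096 0.097] top [0.4813 0.1536 0.0959] [479.6 154. ] [34.1 46. ] 84.8
d {'tx': np.float64(0.0469), 'ty': np.float64(0.0017), 'tz': np.float64(-0.0016)} {'wx': np.float64(0.04), 'wy': np.float64(-0.0), 'wz': np.float64(-0.06)} q7 -2.36
```

View pics/w3.png

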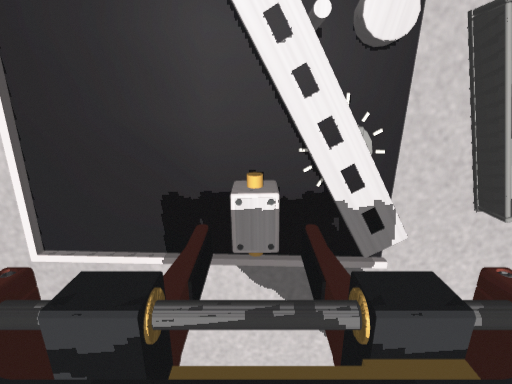

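Box C (255,215) is centred, so I'll grasp it.

move_arm --deltas '[{"wx": 0,"wy": 0,"wz": 0,"tx": 0.03,"ty": 0.002,"tz": -0.0015,"fingers": 0.056},{"wx": 0,"wy": 0,"wz": 0,"tx": 0.047,"ty": 0.002,"tz": -0.0015,"fingers": 0.056},{"wx": 0,"wy": 0,"wz": 0,"tx": 0.047,"ty": 0.002,"tz": -0.0015,"fingers": 0.056},{"wx": 0,"wy": 0,"wz": 0,"tx": 0.047,"ty": 0.002,"tz": -0.0015,"fingers": 0.025},{"wx": 0,"wy": 0,"wz": 0,"tx": 0.047,"ty": 0.002,"tz": -0.0015,"fingers": 0.025},{"wx": 0,"wy": 0,"wz": 0,"tx": 0.047,"ty": 0.002,"tz": -0.0015,"fingers": 0.025},{"wx": 0,"wy": 0,"wz": 0,"tx": 0.047,"ty": 0.002,"tz": -0.0015,"fingers": 0.025},{"wx": 0,"wy": 0,"wz": 0,"tx": 0.01,"ty": 0.002,"tz": -0.0015,"fingers": 0.025},{"wx": 0,"wy": 0,"wz": 0,"tx": -0.045,"ty": 0.002,"tz": -0.0015,"fingers": 0.025},{"wx": 0,"wy": 0,"wz": 0,"tx": -0.055,"ty": 0.002,"tz": -0.0015,"fingers": 0.025}]' --grip_force 30

```text
clock: 15.28
tcp_pos: [0.4802, 0.1557, 0.1844]
ee_rot: [0.476, 0.526, 0.474, -0.522]
wrist_force: [0.1, -1.2, -1.1]
opening: 0.0338
```

```bash
python3 - <<'E'
from plan import *
st(); tgt([*tray(.0),.027],ty+90)
E
```

```text
t 15.28 tcp [0.4802 0.1557 0.1844] toolx [ 0.005  0.001 -1.   ] jawdeg -95.64 F [ 0.15 -1.22 -1.11] open 0.0338 q [ 0.14  0.33 -0.66  1.91  0.24  0.98 -2.31]
d {'tx': np.float64(0.1573), 'ty': np.float64(0.0884), 'tz': np.float64(0.307)} {'wx': np.float64(-14.49), 'wy': np.float64(-0.07), 'wz': np.float64(-0.31)} q7 -2.31
```

move_arm --deltas '[{"wx": -4,"wy": 0,"wz": 0,"tx": 0,"ty": 0.015,"tz": 0.05,"fingers": 0.025},{"wx": -8,"wy": 0,"wz": 0,"tx": 0,"ty": 0.03,"tz": 0.11,"fingers": 0.025},{"wx": -14.5,"wy": 0,"wz": 0,"tx": 0,"ty": 0.05,"tz": 0.165,"fingers": 0.025},{"wx": -14.5,"wy": 0,"wz": 0,"tx": 0,"ty": 0.07,"tz": 0.22,"fingers": 0.025},{"wx": -14.5,"wy": 0,"wz": 0,"tx": 0.02,"ty": 0.088,"tz": 0.27,"fingers": 0.025},{"wx": -14.5,"wy": 0,"wz": 0,"tx": 0.05,"ty": 0.088,"tz": 0.307,"fingers": 0.025},{"wx": -14.5,"wy": 0,"wz": 0,"tx": 0.06,"ty": 0.088,"tz": 0.307,"fingers": 0.025},{"wx": -14.5,"wy": 0,"wz": 0,"tx": 0.06,"ty": 0.088,"tz": 0.307,"fingers": 0.025}]'

```text
clock: 16.27
tcp_pos: [0.5352, -0.1584, 0.1199]
ee_rot: [0.536, 0.46, 0.538, -0.46]
wrist_force: [-0.2, 0.1, -1.5]
opening: 0.0339
```

```bash
python3 look.py w4 box1; python3 - <<'E'
from plan import *
tgt([*tray(.0),.027],ty+90)
E
```

```text
t 16.27 tcp [ 0.5352 -0.1584  0.1199] toolx [-0.002  0.002 -1.   ] jawdeg -81.11 F [-0.15  0.12 -1.45] open 0.0339 q [ 0.63  0.48 -0.56  1.85  0.32  0.9  -1.5 ]
box1 0.8 [296.3, 157.8, 340.9, 231.9] 2640 zpct [0.017 0.041 0.042] top [ 0.5488 -0.2117  0.0408] [ 547.7 -212.5] [45.6 34.2] 9.1
box1 0.76 [225.5, 192.8, 284.8, 297.0] 5776 zpct [0.116 0.136 0.137] top [ 0.5384 -0.1568  0.1358] [ 536.2 -157.3] [46.1 34.1] 9.0
box1 0.57 [170.9, 155.8, 218.1, 226.4] 2658 zpct [0.018 0.041 0.042] top [ 0.5347 -0.1035  0.0408] [ 533.5 -103. ] [45.8 34.2] 8.8
d {'tx': np.float64(0.0946), 'ty': np.float64(0.0022), 'tz': np.float64(0.0009)} {'wx': np.float64(0.13), 'wy': np.float64(-0.03), 'wz': np.float64(-0.04)} q7 -1.49
```

View pics/w4.png

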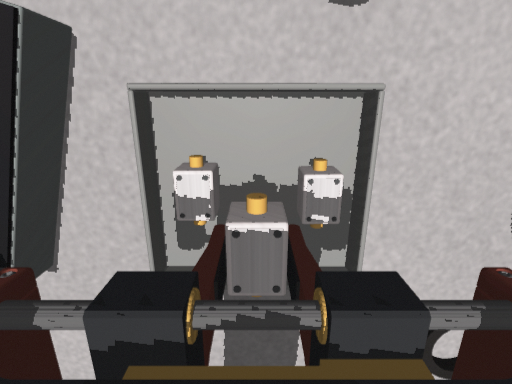

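Two boxes stand in the tray at (197,192) and (320,195), and the third is held between them. I'll lower it.

move_arm --deltas '[{"wx": 0,"wy": 0,"wz": 0,"tx": 0.04,"ty": 0.002,"tz": 0.001,"fingers": 0.025},{"wx": 0,"wy": 0,"wz": 0,"tx": 0.08,"ty": 0.002,"tz": 0.001,"fingers": 0.025},{"wx": 0,"wy": 0,"wz": 0,"tx": 0.094,"ty": 0.002,"tz": 0.001,"fingers": 0.025},{"wx": 0,"wy": 0,"wz": 0,"tx": 0.094,"ty": 0.002,"tz": 0.001,"fingers": 0.025},{"wx": 0,"wy": 0,"wz": 0,"tx": 0.094,"ty": 0.002,"tz": 0.001,"fingers": 0.041},{"wx": 0,"wy": 0,"wz": 0,"tx": 0.094,"ty": 0.002,"tz": 0.001,"fingers": 0.041},{"wx": 0,"wy": 0,"wz": 0,"tx": 0.06,"ty": 0.002,"tz": 0.001,"fingers": 0.041},{"wx": 0,"wy": 0,"wz": 0,"tx": 0.0,"ty": 0.002,"tz": 0.001,"fingers": 0.041},{"wx": 0,"wy": 0,"wz": 0,"tx": -0.06,"ty": 0.002,"tz": 0.001,"fingers": 0.02},{"wx": 0,"wy": 0,"wz": 0,"tx": -0.1,"ty": 0.002,"tz": 0.001,"fingers": 0.0},{"wx": 0,"wy": 0,"wz": 0,"tx": -0.1,"ty": 0.002,"tz": 0.001,"fingers": 0.0}]'

```text
clock: 17.75
tcp_pos: [0.5401, -0.1604, 0.2257]
ee_rot: [0.54, 0.461, 0.534, -0.459]
wrist_force: [1.2, -0.2, -0.5]
opening: 0.0142
```

```bash
python3 look.py w5 box1; python3 - <<'E'
from plan import *
p,d,W,T=grab('top','t5')
for n in ['box1','guard_tip']:
    for m in spotter.masks_of('top',n)[:5]:
        r=m['region']; X=W[r]; X=X[~np.isnan(X[:,0])]
        print(n,round(m['confidence'],2),m['rect'],r.sum(),np.round(np.median(X,0),3))
U=np.array([.5529,.1838]);a=np.radians(-7.1)
def u2w(x,y): return U+np.array([x*np.cos(a)-y*np.sin(a),x*np.sin(a)+y*np.cos(a)])
for n,q in dict(pivot=(.085,-.03),dial=(-.022,-.103),post=(.063,-.073)).items(): print(n,u2w(*q))
for g in (0,.06,.6,.8,1.0,1.2):
    th=a+np.radians(180+34.3)-g
    print('tip',g,np.round(u2w(.085,-.03)+.2*np.array([np.cos(th),np.sin(th)]),4))
E
```

```text
t 17.75 tcp [ 0.5401 -0.1604  0.2257] toolx [ 0.007 -0.003 -1.   ] jawdeg -81.16 F [ 1.15 -0.21 -0.45] open 0.0142 q [ 0.67  0.37 -0.61  1.73  0.24  1.1  -1.42]
box1 0.62 [197.2, 146.2, 224.8, 197.5] 1301 zpct [0.02  0.041 0.042] top [ 0.5344 -0.1036  0.0409] [ 533.5 -103.2] [45.3 33.9] 8.7
box1 0.6 [238.8, 145.7, 265.5, 196.8] 1202 zpct [0.025 0.041 0.042] top [ 0.5406 -0.1583  0.041 ] [ 539.8 -158.3] [45.4 33.9] 8.1
box1 0.56 [283.7, 149.1, 311.9, 203.5] 1296 zpct [0.02  0.041 0.042] top [ 0.548  -0.212   0.0409] [ 546.9 -212.8] [46.3 34. ] 10.1
box1 0.51 [277.8, 200.6, 283.6, 217.0] 54 [ 0.525 -0.096  0.041]
box1 0.41 [288.9, 202.9, 299.1, 212.6] 38 [ 0.52  -0.16   0.039]
guard_tip 0.96 [212.1, 173.8, 239.1, 228.7] 544 [0.544 0.102 0.097]
pivot [0.63354017 0.14352392]
dial [0.51833775 0.08430904]
post [0.606394   0.10357288]
tip 0 [0.4557 0.0521]
tip 0.06 [0.4505 0.0629]
tip 0.6 [0.4351 0.1685]
tip 0.8 [0.444  0.2074]
tip 1.0 [0.4605 0.2438]
tip 1.2 [0.4839 0.2762]
```

View pics/w5.png

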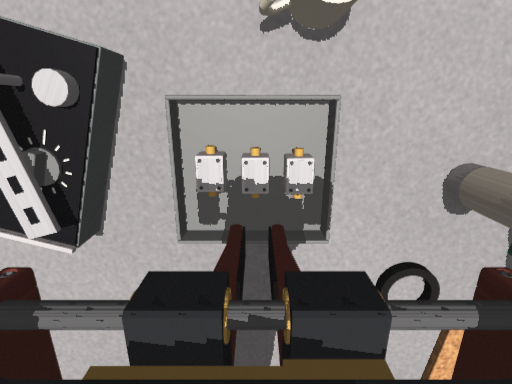

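All three boxes stand on the tray floor with tops at z=0.041, at (210,172), (255,172) and (299,172). Guard next.

```bash
cat >> plan.py <<'E'
U=np.array([.5529,.1838]);ua=np.radians(-7.1)
def u2w(x,y): return U+np.array([x*np.cos(ua)-y*np.sin(ua),x*np.sin(ua)+y*np.cos(ua)])
def barpt(g,r,off):
    th=ua+np.radians(180+34.3)-g; d=np.array([np.cos(th),np.sin(th)]); n=np.array([d[1],-d[0]])
    return u2w(.085,-.03)+r*d+off*n
E
python3 - <<'E'
from plan import *
st(); p=barpt(.06,.185,-.055); print(p,barpt(.06,.185,0)); tgt([*p,.16],83)
E
```

```text
t 18.0 tcp [ 0.5374 -0.16    0.22  ] toolx [-0.002  0.001 -1.   ] jawdeg -81.14 F [ 0.98 -1.07  0.18] open 0.0003 q [ 0.67  0.38 -0.6   1.74  0.24  1.1  -1.42]
[0.48638532 0.01864217] [0.46422348 0.06897957]
d {'tx': np.float64(0.0602), 'ty': np.float64(-0.0227), 'tz': np.float64(-0.1844)} {'wx': np.float64(15.86), 'wy': np.float64(-0.04), 'wz': np.float64(0.12)} q7 -1.42
```

move_arm --deltas '[{"wx": 5,"wy": 0,"wz": 0,"tx": 0.0,"ty": -0.005,"tz": -0.06,"fingers": 0},{"wx": 10,"wy": 0,"wz": 0,"tx": 0.02,"ty": -0.015,"tz": -0.12,"fingers": 0},{"wx": 16,"wy": 0,"wz": 0,"tx": 0.05,"ty": -0.023,"tz": -0.17,"fingers": 0},{"wx": 16,"wy": 0,"wz": 0,"tx": 0.09,"ty": -0.023,"tz": -0.184,"fingers": 0},{"wx": 16,"wy": 0,"wz": 0,"tx": 0.13,"ty": -0.023,"tz": -0.184,"fingers": 0},{"wx": 16,"wy": 0,"wz": 0,"tx": 0.133,"ty": -0.023,"tz": -0.184,"fingers": 0},{"wx": 16,"wy": 0,"wz": 0,"tx": 0.133,"ty": -0.023,"tz": -0.184,"fingers": 0}]'

```text
clock: 18.88
tcp_pos: [0.4872, 0.0182, 0.0885]
ee_rot: [-0.468, -0.53, -0.468, 0.53]
wrist_force: [-0.4, -0.7, 0.1]
opening: 0.0004
```

```bash
python3 - <<'E'
from plan import *
st()
s=env.observe(); M=rot(s['ee_rot'])
for g in np.arange(.06,1.15,.1):
    t=M.T@(np.array([*barpt(g,.185,-.032),.088])-s['tcp_pos']); print(round(g,2),np.round(t,3))
p,d,W,T=grab('wrist','w6')
E
```

```text
t 18.88 tcp [0.4872 0.0182 0.0885] toolx [-0.001  0.    -1.   ] jawdeg -97.14 F [-0.38 -0.71  0.13] open 0.0004 q [ 0.33  0.43 -0.58  2.04  0.33  0.77 -2.14]
0.06 [ 0.001 -0.013 -0.02 ]
0.16 [ 0.001 -0.024 -0.035]
0.26 [ 0.001 -0.034 -0.051]
0.36 [ 0.001 -0.043 -0.068]
0.46 [ 0.001 -0.049 -0.085]
0.56 [ 0.001 -0.054 -0.103]
0.66 [ 0.001 -0.057 -0.122]
0.76 [ 0.001 -0.058 -0.141]
0.86 [ 0.001 -0.057 -0.159]
0.96 [ 0.001 -0.055 -0.178]
1.06 [ 0.001 -0.05  -0.196]
```

View pics/w6.png

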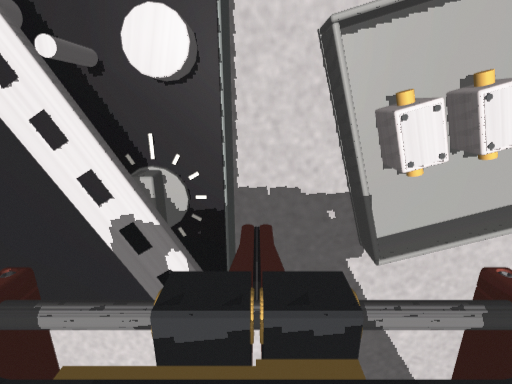

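The fingertips (257,230) stand right of the bar's free end (190,270). I'll push it along the arc.

move_arm --deltas '[{"wx": 0,"wy": 0,"wz": 0,"tx": 0,"ty": -0.013,"tz": -0.02,"fingers": 0},{"wx": 0,"wy": 0,"wz": 0,"tx": 0,"ty": -0.024,"tz": -0.035,"fingers": 0},{"wx": 0,"wy": 0,"wz": 0,"tx": 0,"ty": -0.034,"tz": -0.051,"fingers": 0},{"wx": 0,"wy": 0,"wz": 0,"tx": 0,"ty": -0.043,"tz": -0.068,"fingers": 0},{"wx": 0,"wy": 0,"wz": 0,"tx": 0,"ty": -0.049,"tz": -0.085,"fingers": 0},{"wx": 0,"wy": 0,"wz": 0,"tx": 0,"ty": -0.054,"tz": -0.103,"fingers": 0},{"wx": 0,"wy": 0,"wz": 0,"tx": 0,"ty": -0.057,"tz": -0.122,"fingers": 0},{"wx": 0,"wy": 0,"wz": 0,"tx": 0,"ty": -0.058,"tz": -0.141,"fingers": 0},{"wx": 0,"wy": 0,"wz": 0,"tx": 0,"ty": -0.057,"tz": -0.159,"fingers": 0},{"wx": 0,"wy": 0,"wz": 0,"tx": 0,"ty": -0.055,"tz": -0.178,"fingers": 0},{"wx": 0,"wy": 0,"wz": 0,"tx": 0,"ty": -0.05,"tz": -0.196,"fingers": 0},{"wx": 0,"wy": 0,"wz": 0,"tx": 0,"ty": -0.05,"tz": -0.196,"fingers": 0}]'

```text
clock: 20.42
tcp_pos: [0.4622, 0.2209, 0.0883]
ee_rot: [0.468, 0.53, 0.469, -0.529]
wrist_force: [-0.2, 0.3, -0.1]
opening: 0.0003
```

```bash
python3 look.py w7 guard_tip,dial_grip
```

```text
t 20.43 tcp [0.4622 0.2209 0.0883] toolx [ 0.     0.002 -1.   ] jawdeg -97.04 F [-0.21  0.32 -0.13] open 0.0003 q [-0.06  0.47 -0.6   1.98  0.37  0.8  -2.57]
guard_tip 0.82 [168.8, 1.0, 368.2, 261.1] 19086 zpct [0.095 0.096 0.097] top [0.5345 0.2111 0.0957] [530.1 214.3] [ 34.2 148.3] 55.3
dial_grip 0.78 [434.6, 80.4, 512.0, 159.9] 5011 zpct [0.063 0.075 0.083] top [0.5185 0.0852 0.082 ] [518.2  83.9] [15.9 40.8] 85.7
```

View pics/w7.png

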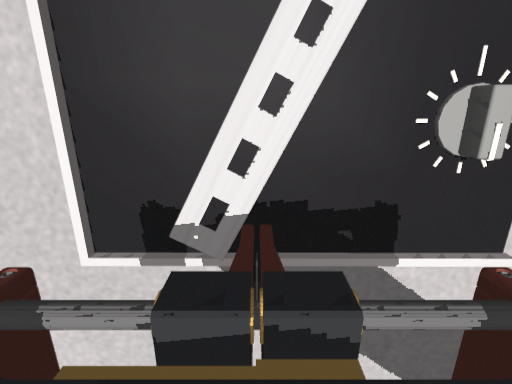

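The bar now stands at about 1.08 rad, from (200,240) up to (335,0). The dial is at (478,120) with its pointer towards the robot, about 6 clicks from the stop. I'll hover over the dial.

```bash
python3 - <<'E'
from plan import *
tgt([.5183,.0841,.13],83)
E
```

```text
d {'tx': np.float64(-0.042), 'ty': np.float64(0.073), 'tz': np.float64(0.1264)} {'wx': np.float64(-0.14), 'wy': np.float64(0.02), 'wz': np.float64(0.03)} q7 -2.57
```

move_arm --deltas '[{"wx": 0,"wy": 0,"wz": 0,"tx": -0.02,"ty": 0,"tz": 0.02,"fingers": 0.03},{"wx": 0,"wy": 0,"wz": 0,"tx": -0.042,"ty": 0.03,"tz": 0.07,"fingers": 0.03},{"wx": 0,"wy": 0,"wz": 0,"tx": -0.042,"ty": 0.073,"tz": 0.126,"fingers": 0.03},{"wx": 0,"wy": 0,"wz": 0,"tx": -0.042,"ty": 0.073,"tz": 0.126,"fingers": 0.03},{"wx": 0,"wy": 0,"wz": 0,"tx": -0.042,"ty": 0.073,"tz": 0.126,"fingers": 0.03},{"wx": 0,"wy": 0,"wz": 0,"tx": -0.042,"ty": 0.073,"tz": 0.126,"fingers": 0.03}]'

```text
clock: 21.32
tcp_pos: [0.5177, 0.0863, 0.1302]
ee_rot: [-0.468, -0.53, -0.469, 0.53]
wrist_force: [0.8, -0.4, -0.3]
opening: 0.0298
```

```bash
cat > dial.py <<'E'
from plan import *
import sys
st()
p,d,W,T=grab('wrist',sys.argv[1])
cv2.imwrite(f'pics/{sys.argv[1]}c.png',cv2.resize(p[100:300,150:400,::-1],None,fx=3,fy=3))
m=(np.hypot(W[...,0]-.5183,W[...,1]-.0841)<.026)&(W[...,2]>.079)&(W[...,2]<.087)
X=W[m]; mr=cv2.minAreaRect((X[:,:2]*1000).astype(np.float32)); print('grip top',len(X),np.median(X[:,2]),mr)
E
python3 dial.py w8; python3 - <<'E'
from plan import *
tgt([.5183,.0841,.077],83)
E
```

```text
t 21.32 tcp [0.5177 0.0863 0.1302] toolx [-0.001  0.001 -1.   ] jawdeg -97.01 F [ 0.83 -0.35 -0.3 ] open 0.0298 q [ 0.22  0.43 -0.6   1.92  0.3   0.89 -2.23]
grip top 899 0.08272248708635896 ((518.41748046875, 82.58943939208984), (13.489818572998047, 40.654510498046875), 82.86771392822266)
d {'tx': np.float64(0.0532), 'ty': np.float64(0.0009), 'tz': np.float64(0.0023)} {'wx': np.float64(0.02), 'wy': np.float64(-0.02), 'wz': np.float64(0.03)} q7 -2.23
```

View pics/w8c.png

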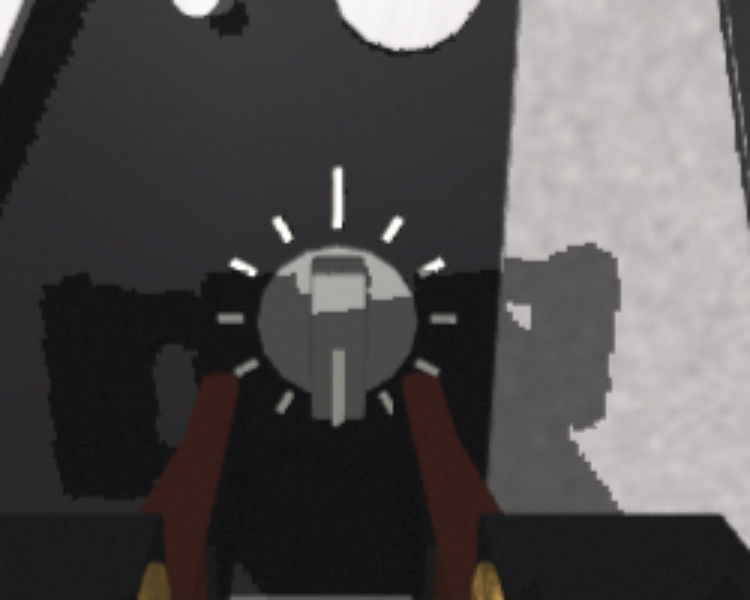

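The pointer is exactly opposite the long mark, so the dial is at 180° (6 clicks). Grip it gently.

move_arm --deltas '[{"wx": 0,"wy": 0,"wz": 0,"tx": 0.03,"ty": 0.001,"tz": 0.003,"fingers": 0.03},{"wx": 0,"wy": 0,"wz": 0,"tx": 0.053,"ty": 0.001,"tz": 0.003,"fingers": 0.03},{"wx": 0,"wy": 0,"wz": 0,"tx": 0.053,"ty": 0.001,"tz": 0.003,"fingers": 0.03},{"wx": 0,"wy": 0,"wz": 0,"tx": 0.053,"ty": 0.001,"tz": 0.003,"fingers": 0.005},{"wx": 0,"wy": 0,"wz": 0,"tx": 0.053,"ty": 0.001,"tz": 0.003,"fingers": 0.005},{"wx": 0,"wy": 0,"wz": 0,"tx": 0.053,"ty": 0.001,"tz": 0.003,"fingers": 0.005}]' --grip_force 25

```text
clock: 22.12
tcp_pos: [0.5197, 0.0815, 0.0782]
ee_rot: [0.468, 0.53, 0.467, -0.53]
wrist_force: [-2.3, -0.9, 6.8]
opening: 0.0138
```

```bash
python3 - <<'E'
from plan import *
st(); print(env.observe()['moment'])
E
```

```text
t 22.12 tcp [0.5197 0.0815 0.0782] toolx [ 0.001 -0.    -1.   ] jawdeg -97.15 F [-2.31 -0.86  6.77] open 0.0138 q [ 0.19  0.5  -0.56  1.96  0.37  0.79 -2.28]
[-0.28608793  0.36355429 -0.00956072]
```

move_arm --deltas '[{"wx": 0,"wy": 0,"wz": 0,"tx": -0.003,"ty": -0.001,"tz": 0,"fingers": 0.005},{"wx": -9,"wy": 0,"wz": 0,"tx": -0.003,"ty": -0.001,"tz": 0,"fingers": 0.005},{"wx": -18,"wy": 0,"wz": 0,"tx": -0.003,"ty": -0.001,"tz": 0,"fingers": 0.005},{"wx": -27,"wy": 0,"wz": 0,"tx": -0.003,"ty": -0.001,"tz": 0,"fingers": 0.005},{"wx": -36,"wy": 0,"wz": 0,"tx": -0.003,"ty": -0.001,"tz": 0,"fingers": 0.005},{"wx": -45,"wy": 0,"wz": 0,"tx": -0.003,"ty": -0.001,"tz": 0,"fingers": 0.005},{"wx": -54,"wy": 0,"wz": 0,"tx": -0.003,"ty": -0.001,"tz": 0,"fingers": 0.005},{"wx": -60,"wy": 0,"wz": 0,"tx": -0.003,"ty": -0.001,"tz": 0,"fingers": 0.005}]'

```text
clock: 23.12
tcp_pos: [0.518, 0.082, 0.0795]
ee_rot: [0.67, 0.224, 0.671, -0.224]
wrist_force: [2.7, 2.8, -11.6]
opening: 0.0138
```

```bash
python3 dial.py w9; python3 -c "
from plan import *
print(env.observe()['moment'])"
```

```text
t 23.12 tcp [0.518  0.082  0.0795] toolx [-0.001  0.001 -1.   ] jawdeg -36.91 F [  2.73   2.76 -11.65] open 0.0138 q [ 0.37  0.57 -0.82  1.95  0.54  0.86 -1.38]
grip top 1656 0.08268433215043128 ((516.782958984375, 85.63874816894531), (41.09442901611328, 29.897085189819336), 36.274261474609375)
[ 0.37652186 -0.63822321  0.07860809]
```

View pics/w9.png

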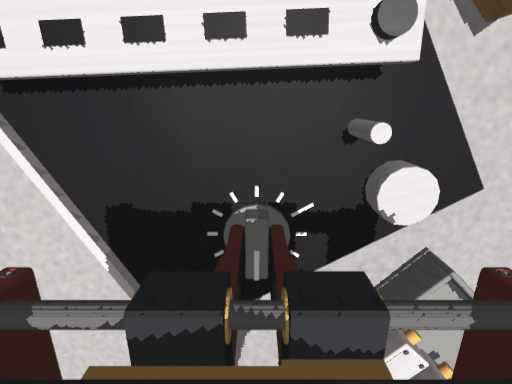

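The dial has followed 60°. Continue.

move_arm --deltas '[{"wx": -9,"wy": 0,"wz": 0,"tx": 0.002,"ty": 0,"tz": 0,"fingers": 0.005},{"wx": -18,"wy": 0,"wz": 0,"tx": 0.002,"ty": 0,"tz": 0,"fingers": 0.005},{"wx": -27,"wy": 0,"wz": 0,"tx": 0.002,"ty": 0,"tz": 0,"fingers": 0.005},{"wx": -36,"wy": 0,"wz": 0,"tx": 0.002,"ty": 0,"tz": 0,"fingers": 0.005},{"wx": -45,"wy": 0,"wz": 0,"tx": 0.002,"ty": 0,"tz": 0,"fingers": 0.005},{"wx": -54,"wy": 0,"wz": 0,"tx": 0.002,"ty": 0,"tz": 0,"fingers": 0.005},{"wx": -62,"wy": 0,"wz": 0,"tx": 0.002,"ty": 0,"tz": 0,"fingers": 0.005}]'

```text
clock: 24.05
tcp_pos: [0.5178, 0.0819, 0.079]
ee_rot: [0.69, -0.153, 0.69, 0.153]
wrist_force: [-4.1, -0.4, 6.1]
opening: 0.0137
```

```bash
python3 -c "
from plan import *
st();print(env.observe()['moment'])"
```

```text
t 24.05 tcp [0.5178 0.0819 0.079 ] toolx [-0.    -0.001 -1.   ] jawdeg 25.02 F [-4.12 -0.42  6.14] open 0.0137 q [ 0.52  0.69 -1.06  1.94  0.74  0.97 -0.46]
[-0.05901192  0.71839691 -0.14473567]
```

move_arm --deltas '[{"wx": -9,"wy": 0,"wz": 0,"tx": 0,"ty": 0,"tz": 0,"fingers": 0.005},{"wx": -18,"wy": 0,"wz": 0,"tx": 0,"ty": 0,"tz": 0,"fingers": 0.005},{"wx": -27,"wy": 0,"wz": 0,"tx": 0,"ty": 0,"tz": 0,"fingers": 0.005},{"wx": -36,"wy": 0,"wz": 0,"tx": 0,"ty": 0,"tz": 0,"fingers": 0.005},{"wx": -45,"wy": 0,"wz": 0,"tx": 0,"ty": 0,"tz": 0,"fingers": 0.005},{"wx": -53,"wy": 0,"wz": 0,"tx": 0,"ty": 0,"tz": 0,"fingers": 0.005},{"wx": -60,"wy": 0,"wz": 0,"tx": 0,"ty": 0,"tz": 0,"fingers": 0.005},{"wx": -60,"wy": 0,"wz": 0,"tx": 0,"ty": 0,"tz": 0,"fingers": 0.005},{"wx": -60,"wy": 0,"wz": 0,"tx": 0,"ty": 0,"tz": 0,"fingers": 0.005}]'

```text
clock: 25.18
tcp_pos: [0.5178, 0.0818, 0.079]
ee_rot: [0.522, -0.476, 0.523, 0.476]
wrist_force: [-3.8, -0.6, 6.1]
opening: 0.0139
```

```bash
python3 -c "
from plan import *
st();print(env.observe()['moment'])"; python3 dial.py w10
```

```text
t 25.18 tcp [0.5178 0.0818 0.079 ] toolx [-0.001 -0.    -1.   ] jawdeg 84.69 F [-3.79 -0.6   6.11] open 0.0139 q [ 0.62  0.83 -1.27  1.93  0.91  1.11  0.45]
[-0.11261408  0.71601943 -0.48012278]
t 25.18 tcp [0.5178 0.0818 0.079 ] toolx [-0.001 -0.    -1.   ] jawdeg 84.69 F [-3.79 -0.6   6.11] open 0.0139 q [ 0.62  0.83 -1.27  1.93  0.91  1.11  0.45]
grip top 1679 0.08269876761021003 ((517.4221801757812, 85.91352844238281), (41.2479362487793, 30.45564842224121), 11.327354431152344)
```

View pics/w10.png

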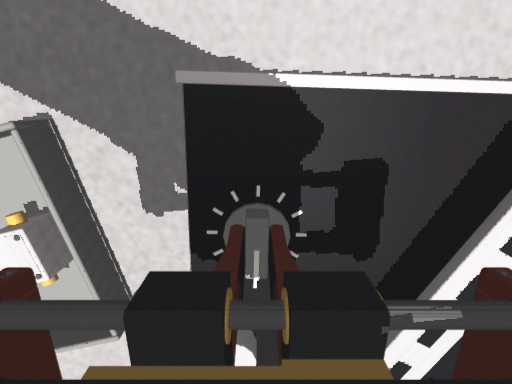

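The dial is at its stop: the pointer meets the long mark at (256,285) and the moment has risen. Now 120° clockwise and let go.

move_arm --deltas '[{"wx": 8,"wy": 0,"wz": 0,"tx": -0.001,"ty": 0,"tz": 0,"fingers": 0.005},{"wx": 17,"wy": 0,"wz": 0,"tx": -0.001,"ty": 0,"tz": 0,"fingers": 0.005},{"wx": 26,"wy": 0,"wz": 0,"tx": -0.001,"ty": 0,"tz": 0,"fingers": 0.005},{"wx": 35,"wy": 0,"wz": 0,"tx": -0.001,"ty": 0,"tz": 0,"fingers": 0.005},{"wx": 44,"wy": 0,"wz": 0,"tx": -0.001,"ty": 0,"tz": 0,"fingers": 0.005},{"wx": 53,"wy": 0,"wz": 0,"tx": -0.001,"ty": 0,"tz": 0,"fingers": 0.005},{"wx": 62,"wy": 0,"wz": 0,"tx": -0.001,"ty": 0,"tz": 0,"fingers": 0.005},{"wx": 62,"wy": 0,"wz": 0,"tx": -0.001,"ty": 0,"tz": 0,"fingers": 0.005}]'

```text
clock: 26.22
tcp_pos: [0.5178, 0.0819, 0.0792]
ee_rot: [0.693, -0.14, 0.693, 0.14]
wrist_force: [-1.9, 1.0, -3.4]
opening: 0.0135
```

```bash
python3 -c "
from plan import *
st();print(env.observe()['moment'])"
```

```text
t 26.23 tcp [0.5178 0.0819 0.0792] toolx [-0. -0. -1.] jawdeg 22.85 F [-1.85  0.97 -3.41] open 0.0135 q [ 0.52  0.68 -1.06  1.94  0.73  0.97 -0.49]
[0.4106899  0.19784665 0.03095924]
```

Jaw is at 22.85° and the goal is -37.1°, so 60° more.

move_arm --deltas '[{"wx": 9,"wy": 0,"wz": 0,"tx": 0,"ty": 0,"tz": 0,"fingers": 0.005},{"wx": 18,"wy": 0,"wz": 0,"tx": 0,"ty": 0,"tz": 0,"fingers": 0.005},{"wx": 27,"wy": 0,"wz": 0,"tx": 0,"ty": 0,"tz": 0,"fingers": 0.005},{"wx": 36,"wy": 0,"wz": 0,"tx": 0,"ty": 0,"tz": 0,"fingers": 0.005},{"wx": 45,"wy": 0,"wz": 0,"tx": 0,"ty": 0,"tz": 0,"fingers": 0.005},{"wx": 54,"wy": 0,"wz": 0,"tx": 0,"ty": 0,"tz": 0,"fingers": 0.005},{"wx": 60,"wy": 0,"wz": 0,"tx": 0,"ty": 0,"tz": 0,"fingers": 0.005},{"wx": 60,"wy": 0,"wz": 0,"tx": 0,"ty": 0,"tz": 0,"fingers": 0.005}]'

```text
clock: 27.22
tcp_pos: [0.5178, 0.0818, 0.0792]
ee_rot: [0.67, 0.224, 0.671, -0.224]
wrist_force: [-1.9, 0.0, -3.0]
opening: 0.0137
```

```bash
python3 -c "
from plan import *
st();print(env.observe()['moment'])"; python3 dial.py w11
```

```text
t 27.23 tcp [0.5178 0.0818 0.0792] toolx [-0.001 -0.001 -1.   ] jawdeg -36.95 F [-1.86  0.04 -2.98] open 0.0137 q [ 0.37  0.57 -0.82  1.95  0.55  0.86 -1.38]
[0.22011918 0.46977178 0.00840133]
t 27.23 tcp [0.5178 0.0818 0.0792] toolx [-0.001 -0.001 -1.   ] jawdeg -36.95 F [-1.86  0.04 -2.98] open 0.0137 q [ 0.37  0.57 -0.82  1.95  0.55  0.86 -1.38]
grip top 1654 0.08267633114468152 ((521.5479736328125, 81.9604721069336), (41.1888542175293, 30.10315704345703), 68.61089324951172)
```

View pics/w11c.png

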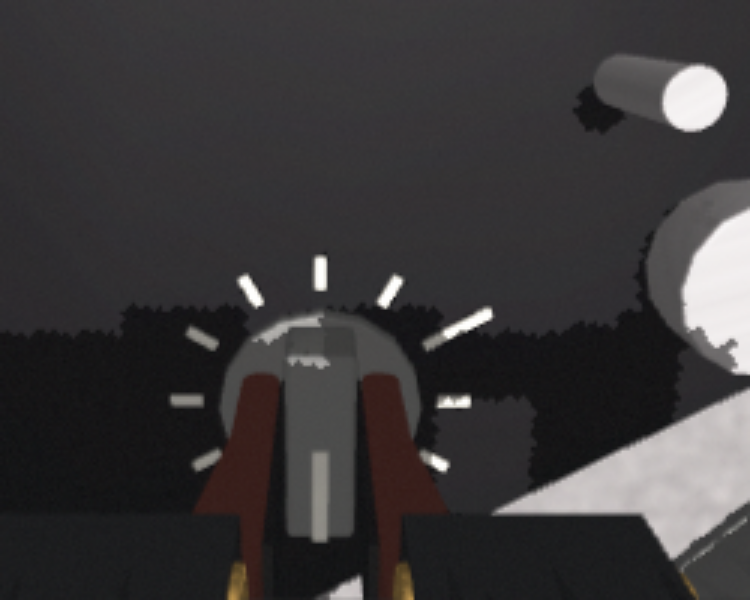

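The pointer (320,500 in the crop) is 120° clockwise of the long mark (460,325). Release and lift straight up.

move_arm --deltas '[{"wx": 0,"wy": 0,"wz": 0,"tx": 0,"ty": 0,"tz": 0,"fingers": 0.03},{"wx": 0,"wy": 0,"wz": 0,"tx": 0,"ty": 0,"tz": 0,"fingers": 0.03},{"wx": 0,"wy": 0,"wz": 0,"tx": 0,"ty": 0,"tz": 0,"fingers": 0.03},{"wx": 0,"wy": 0,"wz": 0,"tx": -0.02,"ty": 0,"tz": 0,"fingers": 0.03},{"wx": 0,"wy": 0,"wz": 0,"tx": -0.06,"ty": 0,"tz": 0,"fingers": 0.0},{"wx": 0,"wy": 0,"wz": 0,"tx": -0.1,"ty": 0,"tz": 0,"fingers": 0.0},{"wx": 0,"wy": 0,"wz": 0,"tx": -0.1,"ty": 0,"tz": 0,"fingers": 0.0},{"wx": 0,"wy": 0,"wz": 0,"tx": -0.1,"ty": 0,"tz": 0,"fingers": 0.0}]'

```text
clock: 28.28
tcp_pos: [0.5181, 0.0815, 0.1796]
ee_rot: [0.671, 0.225, 0.67, -0.225]
wrist_force: [0.1, -0.3, -0.1]
opening: 0.0004
```

```bash
python3 dial.py w12;  python3 -c "
from plan import *
for g in (1.08,): 
  for off in (.06,): p=barpt(g,.175,off);print(p); tgt([*p,.16],40); tgt([*p,.088],55)
"
```

```text
t 28.27 tcp [0.5181 0.0815 0.1796] toolx [ 0.001 -0.001 -1.   ] jawdeg -37.15 F [ 0.14 -0.29 -0.09] open 0.0004 q [ 0.46  0.45 -0.92  1.86  0.41  1.04 -1.27]
grip top 627 0.0826978232439351 ((518.6031494140625, 82.6390151977539), (40.38853454589844, 13.220623970031738), 52.81561279296875)
[0.5237683 0.2924371]
d {'tx': np.float64(0.0188), 'ty': np.float64(0.1719), 'tz': np.float64(-0.1227)} {'wx': np.float64(-77.14), 'wy': np.float64(-0.04), 'wz': np.float64(0.03)} q7 -1.27
d {'tx': np.float64(0.0908), 'ty': np.float64(0.1719), 'tz': np.float64(-0.1227)} {'wx': np.float64(87.86), 'wy': np.float64(0.03), 'wz': np.float64(0.05)} q7 -1.27
```

View pics/w12.png

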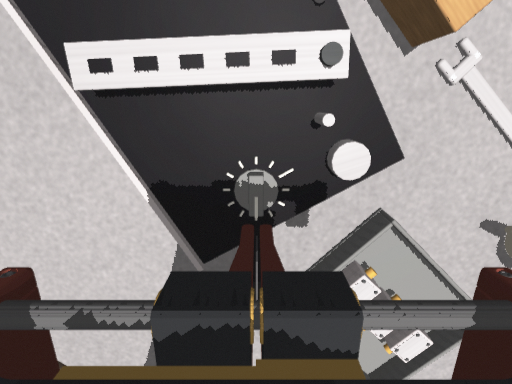

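The dial reads 52.8° for the grip bar, against 52.9° expected for 4 clicks. The bar lies at (205,60). I'll go to its left side.

move_arm --deltas '[{"wx": 0,"wy": 0,"wz": 0,"tx": 0.0,"ty": 0.04,"tz": -0.03,"fingers": 0},{"wx": 0,"wy": 0,"wz": 0,"tx": 0.0,"ty": 0.08,"tz": -0.06,"fingers": 0},{"wx": 0,"wy": 0,"wz": 0,"tx": 0.0,"ty": 0.12,"tz": -0.09,"fingers": 0},{"wx": 0,"wy": 0,"wz": 0,"tx": 0.0,"ty": 0.16,"tz": -0.115,"fingers": 0},{"wx": 0,"wy": 0,"wz": 0,"tx": 0.02,"ty": 0.172,"tz": -0.123,"fingers": 0},{"wx": 0,"wy": 0,"wz": 0,"tx": 0.06,"ty": 0.172,"tz": -0.123,"fingers": 0},{"wx": 0,"wy": 0,"wz": 0,"tx": 0.091,"ty": 0.172,"tz": -0.123,"fingers": 0},{"wx": 0,"wy": 0,"wz": 0,"tx": 0.091,"ty": 0.172,"tz": -0.123,"fingers": 0}]'

```text
clock: 29.32
tcp_pos: [0.522, 0.2919, 0.0851]
ee_rot: [0.669, 0.223, 0.672, -0.226]
wrist_force: [-0.2, 0.4, -0.7]
opening: 0.0006
```

```bash
python3 - <<'E'
from plan import *
st()
s=env.observe(); M=rot(s['ee_rot'])
for g in [*np.arange(1.08,.05,-.1),0,-.02]:
    t=M.T@(np.array([*barpt(g,.175,.032),.088])-s['tcp_pos']); print(round(g,2),np.round(t,3))
p,d,W,T=grab('wrist','w13')
E
```

```text
t 29.32 tcp [0.522  0.2919 0.0851] toolx [-0.006 -0.003 -1.   ] jawdeg -37.09 F [-0.18  0.37 -0.71] open 0.0006 q [-0.02  0.67 -0.81  1.76  0.58  0.97 -1.71]
1.08 [-0.003 -0.027  0.002]
0.98 [-0.003 -0.044  0.001]
0.88 [-0.003 -0.062  0.001]
0.78 [-0.002 -0.08   0.003]
0.68 [-0.002 -0.097  0.007]
0.58 [-0.002 -0.114  0.012]
0.48 [-0.002 -0.13   0.019]
0.38 [-0.002 -0.146  0.028]
0.28 [-0.002 -0.16   0.038]
0.18 [-0.002 -0.174  0.05 ]
0.08 [-0.002 -0.186  0.063]
0 [-0.002 -0.195  0.074]
-0.02 [-0.002 -0.197  0.077]
```

View pics/w13.png

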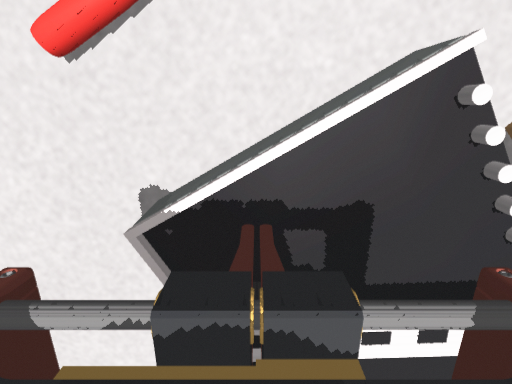

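The fingers are left of the bar, over the bare panel. I'll push it back closed.

move_arm --deltas '[{"wx": 0,"wy": 0,"wz": 0,"tx": -0.001,"ty": -0.027,"tz": 0.002,"fingers": 0},{"wx": 0,"wy": 0,"wz": 0,"tx": -0.001,"ty": -0.044,"tz": 0.001,"fingers": 0},{"wx": 0,"wy": 0,"wz": 0,"tx": -0.001,"ty": -0.062,"tz": 0.001,"fingers": 0},{"wx": 0,"wy": 0,"wz": 0,"tx": -0.001,"ty": -0.08,"tz": 0.003,"fingers": 0},{"wx": 0,"wy": 0,"wz": 0,"tx": -0.001,"ty": -0.097,"tz": 0.007,"fingers": 0},{"wx": 0,"wy": 0,"wz": 0,"tx": -0.001,"ty": -0.114,"tz": 0.012,"fingers": 0},{"wx": 0,"wy": 0,"wz": 0,"tx": -0.001,"ty": -0.13,"tz": 0.019,"fingers": 0},{"wx": 0,"wy": 0,"wz": 0,"tx": -0.001,"ty": -0.146,"tz": 0.028,"fingers": 0},{"wx": 0,"wy": 0,"wz": 0,"tx": -0.001,"ty": -0.16,"tz": 0.038,"fingers": 0},{"wx": 0,"wy": 0,"wz": 0,"tx": -0.001,"ty": -0.174,"tz": 0.05,"fingers": 0},{"wx": 0,"wy": 0,"wz": 0,"tx": -0.001,"ty": -0.186,"tz": 0.063,"fingers": 0},{"wx": 0,"wy": 0,"wz": 0,"tx": -0.001,"ty": -0.194,"tz": 0.073,"fingers": 0},{"wx": 0,"wy": 0,"wz": 0,"tx": -0.001,"ty": -0.194,"tz": 0.073,"fingers": 0}]'

```text
clock: 31.0
tcp_pos: [0.4649, 0.093, 0.089]
ee_rot: [0.67, 0.226, 0.67, -0.226]
wrist_force: [0.5, -0.1, -0.0]
opening: 0.0004
```

```bash
python3 look.py w14 guard_tip; python3 - <<'E'
from plan import *
s=env.observe(); M=rot(s['ee_rot'])
print(barpt(0,.175,.032))
for off in (.03,.027,.024):print(M.T@(np.array([*barpt(0,.175,off),.087])-s['tcp_pos']))
E
```

```text
t 31.0 tcp [0.4649 0.093  0.089 ] toolx [-0.001 -0.001 -1.   ] jawdeg -37.26 F [ 0.52 -0.06 -0.01] open 0.0004 q [ 0.4   0.5  -0.88  2.05  0.52  0.83 -1.44]
guard_tip 0.96 [279.1, 0.1, 512.0, 272.9] 20952 zpct [0.094 0.096 0.097] top [0.56   0.107  0.0957] [550.  105.4] [166.2  43.4] 25.6
[0.46326517 0.0919931 ]
[ 0.00219163 -0.00373069  0.00201277]
[ 0.00219141 -0.00502923  0.00471717]
[ 0.00219119 -0.00632776  0.00742157]
```

View pics/w14.png

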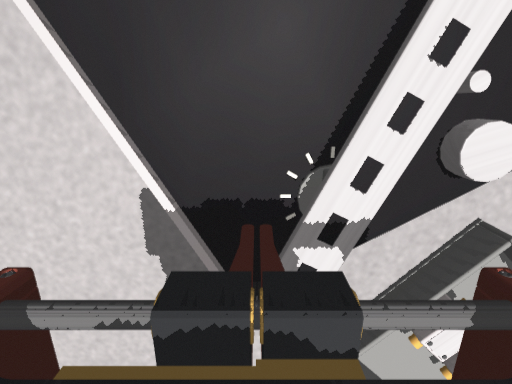

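The bar is back over the dial, but there's no contact force yet. I'll push a little further, to the stop.

move_arm --deltas '[{"wx": 0,"wy": 0,"wz": 0,"tx": 0,"ty": -0.0025,"tz": 0.0025,"fingers": 0},{"wx": 0,"wy": 0,"wz": 0,"tx": 0,"ty": -0.005,"tz": 0.005,"fingers": 0},{"wx": 0,"wy": 0,"wz": 0,"tx": 0,"ty": -0.006,"tz": 0.0065,"fingers": 0},{"wx": 0,"wy": 0,"wz": 0,"tx": 0,"ty": -0.006,"tz": 0.0065,"fingers": 0}]'

```text
clock: 31.6
tcp_pos: [0.4662, 0.0882, 0.0894]
ee_rot: [0.67, 0.226, 0.671, -0.223]
wrist_force: [-2.4, 7.4, 0.4]
opening: 0.0003
```

```bash
cat > bar.py <<'E'
from plan import *
import sys
st()
p,d,W,T=grab('wrist',sys.argv[1])
m=(W[...,2]>.0925)&(W[...,2]<.0985)&(abs(W[...,0]-.55)<.13)&(abs(W[...,1]-.13)<.2)
n,l,s,_=cv2.connectedComponentsWithStats(m.astype(np.uint8)); i=1+np.argmax(s[1:,4]); X=W[l==i][:,:2]
vx,vy,x0,y0=cv2.fitLine((X*1000).astype(np.float32),cv2.DIST_HUBER,0,.01,.01).ravel()
an=np.degrees(np.arctan2(vy,vx))%180; print('bar',len(X),cv2.minAreaRect((X*1000).astype(np.float32)),'g=',np.radians((27.2-an+90)%180-90))
E
python3 bar.py w15
```

```text
t 31.6 tcp [0.4662 0.0882 0.0894] toolx [-0.     0.003 -1.   ] jawdeg -37.03 F [-2.36  7.39  0.37] open 0.0003 q [ 0.42  0.5  -0.88  2.05  0.52  0.83 -1.42]
bar 20695 ((553.1444702148438, 95.7402114868164), (166.08299255371094, 45.86547088623047), 26.27056312561035) g= 0.040470727
```

A force of 7.8 N means it's at the stop. Back off, lift and look over everything.

move_arm --deltas '[{"wx": 0,"wy": 0,"wz": 0,"tx": 0,"ty": 0.01,"tz": -0.012,"fingers": 0},{"wx": 0,"wy": 0,"wz": 0,"tx": 0,"ty": 0.03,"tz": -0.03,"fingers": 0},{"wx": 0,"wy": 0,"wz": 0,"tx": -0.06,"ty": 0.05,"tz": -0.03,"fingers": 0},{"wx": 0,"wy": 0,"wz": 0,"tx": -0.12,"ty": 0.08,"tz": -0.03,"fingers": 0},{"wx": 0,"wy": 0,"wz": 0,"tx": -0.18,"ty": 0.1,"tz": -0.03,"fingers": 0},{"wx": 0,"wy": 0,"wz": 0,"tx": -0.2,"ty": 0.1,"tz": -0.03,"fingers": 0},{"wx": 0,"wy": 0,"wz": 0,"tx": -0.2,"ty": 0.1,"tz": -0.03,"fingers": 0},{"wx": 0,"wy": 0,"wz": 0,"tx": -0.2,"ty": 0.1,"tz": -0.03,"fingers": 0}]'

```text
clock: 32.65
tcp_pos: [0.5025, 0.1832, 0.2881]
ee_rot: [0.67, 0.225, 0.671, -0.226]
wrist_force: [-0.2, -1.2, -0.5]
opening: 0.0005
```

```bash
python3 bar.py w16; python3 look.py w17 box1,dial_grip; python3 -c "
from plan import *
p,d,W,T=grab('scene','s17')
cv2.imwrite('pics/s17c.png',cv2.resize(p[100:300,150:370,::-1],None,fx=3,fy=3,interpolation=cv2.INTER_CUBIC))
for m in spotter.masks_of('scene','box1')[:5]:
    X=W[m['region']];X=X[~np.isnan(X[:,0])];print(m['confidence'],np.round(np.median(X,0),3))"
```

```text
t 32.65 tcp [0.5025 0.1832 0.2881] toolx [-0.001 -0.001 -1.   ] jawdeg -37.14 F [-0.2  -1.18 -0.46] open 0.0005 q [ 0.34  0.37 -1.    1.69  0.32  1.27 -1.38]
bar 4204 ((553.9259643554688, 95.582763671875), (215.00299072265625, 44.977752685546875), 27.13446044921875) g= -0.009296163
t 32.7 tcp [0.5024 0.183  0.2879] toolx [-0.002 -0.001 -1.   ] jawdeg -37.15 F [-0.3  -0.35 -0.9 ] open 0.0004 q [ 0.34  0.37 -1.    1.69  0.32  1.27 -1.38]
box1 0.71 [381.0, 285.1, 407.9, 298.4] 243 zpct [0.016 0.027 0.04 ] top [ 0.5539 -0.1412  0.0375] [ 553.7 -140.8] [10.7 22.8] 63.3
box1 0.7 [396.2, 329.6, 420.2, 344.5] 173 zpct [0.027 0.041 0.042] top [ 0.5361 -0.2179  0.0411] [ 533.  -218.9] [21.9 39.1] 51.9
box1 0.6 [355.3, 263.3, 390.5, 302.5] 973 zpct [0.008 0.039 0.042] top [ 0.5341 -0.0967  0.0438] [528.5  33.4] [ 48.2 306.2] 2.0
dial_grip 0.69 [292.1, 202.5, 306.9, 224.9] 157 zpct [0.063 0.065 0.068] top [0.512  0.0964 0.065 ] [511.1  96.7] [32.6 12.2] 31.4
0.68 [ 0.55  -0.221  0.039]
0.67 [ 0.544 -0.166  0.038]
```

View pics/w17.png

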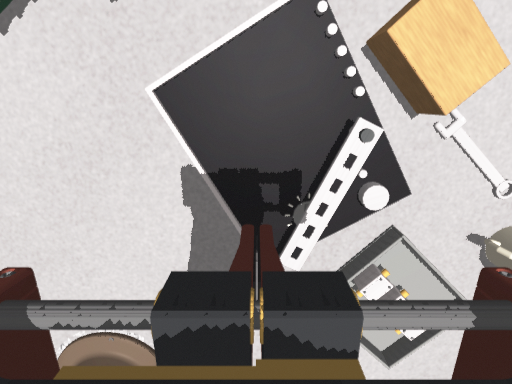

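View pics/s17c.png

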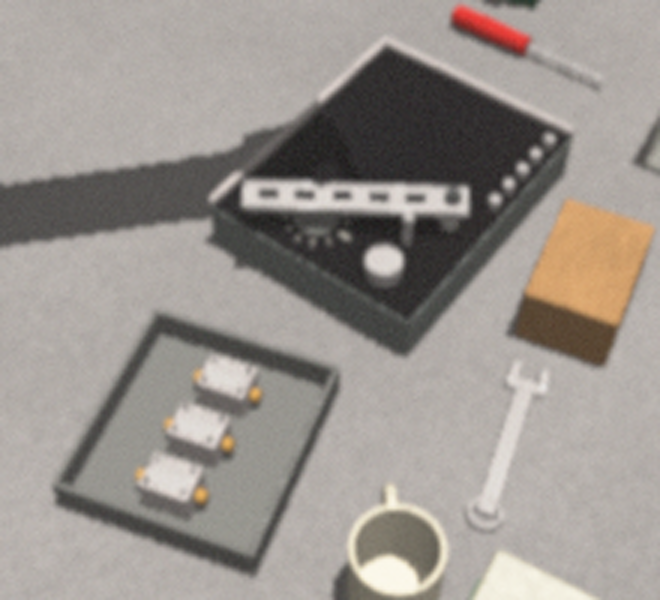

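The bar rests against its post (g about 0), and the three boxes sit in the tray at (230,378), (200,428) and (172,478) in the crop. The bystanders haven't moved and the robot is clear, so I'll hand in.

```bash
python3 -c "
from bench import env
print(env.hand_in())"
```

```text
the job is handed in; nothing more can be done
None
```

The job is done and handed in at about 33 s of the 210 s allowed. Every check I made before handing in agreed with the task.

- **Boxes:** all three that were on the unit now stand side by side on the tray floor, tops measured at z = 0.041 m. They were still there in the last picture.
- **Guard bar:** I pushed it open to about 1.08 rad. After the dial was set, I swung it back until it met its stop with about 8 N. The last wrist picture gave an angle of about −0.01 rad, so it is closed.
- **Dial:** it started 6 clicks from the stop. I turned it anticlockwise until the pointer met the long mark and the resistance rose, then 120° clockwise and let go. The grip bar then read 52.8° against 52.9° expected for four clicks. I did not measure it again after closing the bar, because the bar covers it, but nothing touched it after that reading.
- **Disturbances:** I saw no grip slip and no knocked box. The bystanders looked unmoved in the last pictures, and the arm ended clear of everything.

While the dial was gripped, the fingers pressed down or pulled up on it with up to about 12 N. In the last wrist view the arm partly hid the boxes, so for those I relied on the scene camera, where the box finder reported two of the three. I saw the third by eye in the same picture.

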